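Lock the footrest strut of a seating rig and set its drive selector

ROBOT

A 6-joint arm with a two-finger parallel gripper is mounted at the origin on the work surface. World frame = base frame: x ahead of the robot, y to its left, z up, the work surface at z = 0. Lengths are in m, angles in rad, forces in N, time in s.
With the tool pointing down it reaches from about 0.425 to 0.95 m from the base axis. Payload 3.5 kg.
Tool frame: the origin (TCP) lies midway between the tips of the shut fingers; the grasp point (between the pads) lies 19 mm behind it; x points along the fingers, y is the direction in which the jaws open and shut, and the axes are right-handed (so a half turn about x gives the same grasp; the last joint's range is limited). The gripper opens to 85 mm and grips with 20 to 120 N. Pads are 22 mm wide; open, the fingers measure 114 mm over their backs; the gripper's body (76 mm by 85 mm) begins 54 mm behind the grasp point. The pads swing forward as they close: fully open they stand 13 mm farther back than shut.
Start: joints at [-1.47, 0.286, 1.577, -0, 1.279, -0.15], TCP at [0.168, -0.654, 0.231] pointing down, gripper open.
Joint ranges: [-2.77, 2.77], [-0.9, 2.22], [0.21, 2.48], [-1.53, 4.67], [0.24, 2.81], [-2.84, 2.84]. Speed limits (rad/s): [2.79, 2.79, 3.14, 3.14, 3.14, 3.14].

INTERFACE

Orientations are given as a unit quaternion [x, y, z, w].
In Python, from plant import ctrl, vision gives the robot as it stands. The module is installed in compiled form; this text tells all that it offers.
- The arm moves only by the tool play_rows, never from a script. Its arguments are lists of equal length, an entry for each row: "claw": the closure in counts, from 0 (fully open) to 255 (shut); "travel": the shift along the tool's x, y, z in m, a list of three; "dr": the turn, a rotation vector about the tool's x, y, z in rad, a list of three. In form: {"claw": [claw, ...], "travel": [[tx, ty, tz], ...], "dr": [[wx, wy, wz], ...]}. A call has 1 to 20 rows; each row is the pose to reach, as a shift and turn from the pose measured when the call began, along the tool's axes at that moment; what a row does not reach only later rows make up. A row lasts 1/10 s, in which the tool goes at most 50 mm and 8.59 degrees, less where a joint would pass 70% of its speed; a pose out of reach is approached as far as the arm can. A call with a gripper value outside its range is refused whole. The fingers move at their own pace and stop on an object; "force" is the grip in N (left out, the last holds). Time passes only in rows, so rows that repeat a pose let the fingers close. It gives the time, the measured TCP pose, the force and the opening at its end, in the units of the state.
- ctrl.get_state(): the state, without advancing time (a new reading comes with each control period).
- vision.read_camera(name): name is "side" or "top"; returns a dict with "img" (400x640x3 uint8, red, green, blue), "range_z" (400x640 float32, m along the optical axis (not along the pixel's ray), 0 where there is no reading), "K" (3x3 intrinsics, pixels), "distortion" ([k1, k2, p1, p2, k3] as OpenCV has them; the pictures are not rectified), "world_to_cam" (4x4, takes a point from world to camera coordinates). Camera axes: x right, y up, looking along -z (the intrinsics and any distortion apply to the point x, -y, -z); pixel columns grow to the right and rows downward; lengths in m; the calibration is good to about 2 mm. A picture is of the moment at which its call begins.
- ctrl.sign_off(): hands the job in, once; it reports no verdict.
The state is a dict: "time": time; "qpos": joint angles; "dq": joint speeds; "joint_efforts": joint torques, N m; "eef_pos": TCP position; "tcp_rot": TCP orientation; "contact_force": force on the tool from outside, world axes, zero at the start; "wrist_torque": the same for the moment, N m; "opening": opening from 0.0 (shut) to 1.0 (fully open).
Only numpy, scipy, OpenCV 4.12 (cv2) and the standard library are available. Lean on these libraries where they do the work, as an engineer would, in place of code of your own. Each camera call takes 0.05 s, during which the arm holds its last target.

TASK

Lock the footrest strut: leave the red lever of the clamp bolt raised and push it round clockwise (seen from above) until the bolt is screwed in snug, then fold the lever down flat. After that take the yellow screwdriver from its wooden block, turn the slotted selector on the grey drive box a quarter turn clockwise from the yellow dot to the green dot with it, and stand it back in the block. Touch the drive box with nothing but the screwdriver, and leave the other things where they are.

Things in the scene. Friction and masses are not known exactly. Their poses are not given: they have to be found in the camera images.
- clamp: Corner of a seating rig, fixed to the table: dark steel plate 235 x 200 x 12 mm (x from -120 to +115 mm, y +-100 mm of the origin) with a slotted aluminium strut 40 mm wide along its x axis, top 54 mm above the table. Origin on the table, under the bolt's vertical axis. Two dark square posts, 25 mm, 110 mm tall at x = -100, y = +-70 mm, joined by a cross tube with rubber ends (y +-120 mm, 95 mm up, 28 mm thick). Position and yaw vary.
- clamp_bolt (a joint): Turn of the clamp bolt in rad about its upright axis, growing clockwise seen from above (screwing in). 9.0 is snug, a hard stop; it starts anywhere between 2.2 and 5.2 and stays where it is left. It sinks 8 mm a turn. In the clamp's frame the lever points out at the angle (9.0 - value) counter-clockwise from the clamp's +x, so along +x when snug. Friction 0.12 N m, so 2 to 3 N pushing sideways 50 mm from the axis.
- clamp_lever (a joint): Fold of the red lever on the bolt's head in rad: 0 = raised (pointing outward and 0.8 rad, 46 degrees, up; where it starts), 0.8 = folded down flat, level. Both ends are stops; it stays where it is left. Friction 0.22 N m, about 4 N pressing down 60 mm out.
- bolt_hinge (a point): Pin of the lever in the bolt's head, on the bolt's axis, 75 mm above the table when snug and up to 9 mm higher when unscrewed.
- lever_tip (a point): Outer end of the red lever on its centre line, 100 mm from the pin. The lever is a straight bar 13 to 16 mm wide and 11 to 12 mm thick; raised, its tip sweeps a circle of 70 mm radius, 72 mm above the pin.
- drive_box: Grey drive box, fixed, 110 x 90 x 60 mm, origin under its centre on the table. The yellow dot is 32 mm along its +x from the selector's axis, the green dot 32 mm along its -y. Position and yaw vary.
- selector (a joint): Turn of the slotted selector in rad, growing clockwise seen from above: 0 = red mark of the slot at the yellow dot (starts 0 to 0.12), 1.571 = at the green dot, a stop. The slot lies along the drive box's +x at 0. Friction 0.05 N m.
- selector_slot (a point): Centre of the selector's slot at its top face, on the upright axis at the drive box's centre, 73 mm above the table. White disc 39 mm across; slot 24 mm long (its x axis, which turns with the selector), 6 mm wide, 9 mm deep, closed at its ends.
- holder: Wooden block 80 x 80 x 75 mm, fixed, origin under its centre on the table, with an upright square hole of 22 mm through its centre in which the screwdriver stands on its collar. Position and yaw vary.
- driver_mid (a point): Middle of the yellow handle of the flat screwdriver (loose, 150 mm long, 120 g, standing blade down in the block; z axis up along the tool). Handle: square 24 x 24 mm, 72 mm long, sides along the x and y axes, this point half-way up, 107 mm above the blade's end; black square collar 34 x 34 x 6 mm under it, whose underside (65 mm above the blade's end) rests on the block; shaft 8 mm thick.
- driver_tip (a point): End of the screwdriver's blade, on its axis. Blade 14 mm wide (x axis) and 3 mm thick (y axis).
- spray_can_mid (a point): Middle of a standing blue can, 40 mm across and 115 mm tall, loose on the rig's plate. Leave it.
- wrench_mid (a point): Middle of a steel wrench 150 mm long, 8 mm thick, lying loose on the rig's plate. Leave it.
- offcut_mid (a point): Middle of a plywood offcut 50 x 140 x 12 mm lying on the table. Leave it.
- end_cap_tube_mid (a point): Middle of a steel tube 170 mm long with square rubber ends of 32 mm, lying on the table. Leave it.
- driver: The same screwdriver; origin at its blade's end, axes as above.
Not all that is in view belongs to the job. Several things look just like the holder: the one meant starts nearest to the robot's base.

How it is judged:
By the outcome, as a careful person would: the job done as asked, in the order asked, and still so for the second after the job is handed in, with the robot touching nothing.
It also fails if it takes over 72 s, if anything falls off the work surface, if the arm or the gripper's body presses on something with over 40 N, if the wrist force passes 120 N, or if a joint passes its speed limit or range.

## Working session

There is one attempt and no reset: what is moved stays moved. The work goes in short steps, Python scripts to look and compute and a tool call to move; the robot and the scene stay as the last step left them, time stands still between calls to the robot, and variables do not carry over. Pictures are saved under pics/ and viewed, and the job is handed in when it is done.

Besides the shell and the picture viewer there is one more tool, called after "Call:" as a command line: name --argument value ..., lists and objects as JSON in quotes. play_rows: Moves the arm, as the interface text tells. Its arguments: {"type":"object","properties":{"claw":{"type":"array","items":{"type":"number"}},"travel":{"type":"array","items":{"type":"array","items":{"type":"number"}}},"dr":{"type":"array","items":{"type":"array","items":{"type":"number"}}},"force":{"type":"number"}},"required":["claw","travel","dr"]}

```bash
mkdir -p pics; python3 - <<'E'
from plant import ctrl, vision
import cv2,numpy as np,pickle
s=ctrl.get_state(); print(s)
for n in("side","top"):
    c=vision.read_camera(n); pickle.dump(c,open(f"{n}0.pkl","wb"))
    cv2.imwrite(f"pics/{n}0.png",c["img"][:,:,::-1]); print(n,c["K"],c["distortion"],c["world_to_cam"])
E
ls
```

```text
{'time': 0.0, 'qpos': array([-1.47002181e+00,  2.87189343e-01,  1.57820879e+00, -2.32269539e-05,
        1.27859999e+00, -1.50016816e-01]), 'dq': array([-0.00033551, -0.0002533 , -0.00017   , -0.00037481,  0.00038247,
       -0.00089356]), 'joint_efforts': array([ 2.27362943e-04, -4.05976331e+01, -2.92627984e+01, -4.24699840e-05,
        5.77885075e-03,  6.87490214e-06]), 'eef_pos': array([ 0.16745906, -0.65320454,  0.22991419]), 'tcp_rot': array([ 0.70156704,  0.08928863, -0.70154088,  0.08758783]), 'contact_force': array([-0.16307561,  0.16170861,  0.14511676]), 'wrist_torque': array([0.01415823, 0.0217619 , 0.02969616]), 'opening': 0.9999268441751151}
side [[476.54664414   0.         319.39386017]
 [  0.         476.54664414 197.22626441]
 [  0.           0.           1.        ]] [0.0062607 0.        0.        0.        0.       ] [[-0.96048951 -0.2783056   0.00242858  0.57804173]
 [ 0.21717756 -0.7440101   0.63188834 -0.16065657]
 [-0.17405118  0.60744955  0.77505563 -1.32683126]
 [ 0.          0.          0.          1.        ]]
top [[501.46450988   0.         307.18814656]
 [  0.         501.46450988 194.06268229]
 [  0.           0.           1.        ]] [0.0445042 0.        0.        0.        0.       ] [[-0.02211856 -0.99968623  0.01175595  0.04279334]
 [ 0.99262367 -0.02055724  0.11948076 -0.59347656]
 [-0.1192016   0.01431197  0.99276691 -1.40282304]
 [ 0.          0.          0.          1.        ]]
pics
side0.pkl
top0.pkl
```

View pics/side0.png

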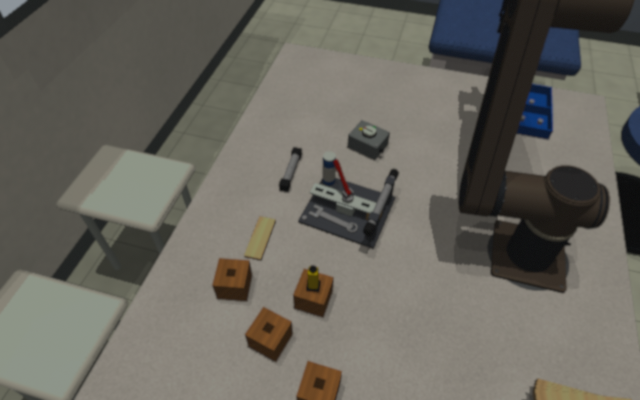

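View pics/top0.png

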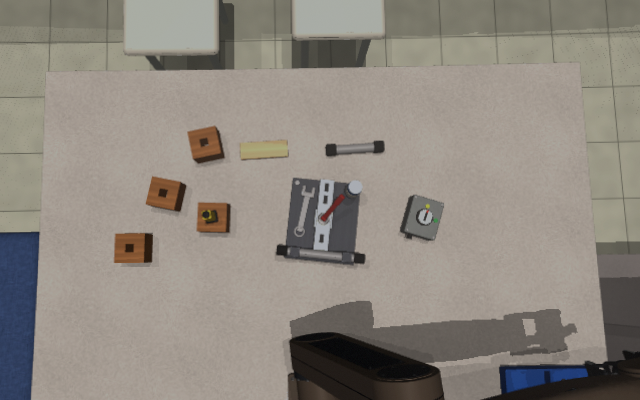

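```bash
cat > h.py <<'E'
import cv2,numpy as np,pickle
from scipy.spatial.transform import Rotation as R
def snap(tag,names=("side","top")):
    from plant import vision
    o={}
    for n in names:
        c=vision.read_camera(n); pickle.dump(c,open(f"{n}{tag}.pkl","wb")); o[n]=c
    return o
def load(tag): return {n:pickle.load(open(f"{n}{tag}.pkl","rb")) for n in("side","top")}
def ray(c,uv):
    uv=np.asarray(uv,float).reshape(-1,1,2)
    p=cv2.undistortPoints(uv,c["K"],np.array(c["distortion"])).reshape(-1,2)
    d=np.c_[p[:,0],-p[:,1],-np.ones(len(p))]
    T=c["world_to_cam"]; Rm=T[:3,:3]
    return -Rm.T@T[:3,3], d@Rm   # d has unit range_z
def onz(c,uv,z):
    o,d=ray(c,uv); return o+d*((z-o[2])/d[:,2])[:,None]
def pts(c,mask):
    v,u=np.nonzero(mask&(c["range_z"]>0)); o,d=ray(c,np.c_[u,v]); 
    return o+d*c["range_z"][v,u][:,None],np.c_[u,v]
def proj(c,P):
    P=np.atleast_2d(P); T=c["world_to_cam"]; q=P@T[:3,:3].T+T[:3,3]
    q=q*[1,-1,-1]
    return cv2.projectPoints(q,np.zeros(3),np.zeros(3),c["K"],np.array(c["distortion"]))[0].reshape(-1,2)
def crop(c,box,s,fn,gain=1.6):
    u0,v0,u1,v1=box
    im=np.clip(c["img"][v0:v1,u0:u1].astype(float)*gain,0,255).astype(np.uint8)
    cv2.imwrite(fn,cv2.resize(im,None,fx=s,fy=s,interpolation=cv2.INTER_CUBIC)[:,:,::-1])
E
python3 - <<'E'
from h import *
o=load(0)
crop(o["top"],(270,170,450,275),4,"pics/t1.png")
crop(o["top"],(110,120,240,270),4,"pics/t2.png")
crop(o["side"],(290,110,410,250),4,"pics/s1.png")
E
```

```text
(no output)
```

View pics/t1.png

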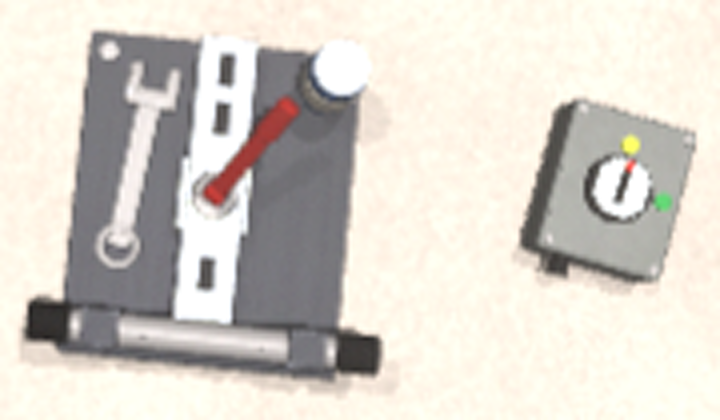

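View pics/t2.png

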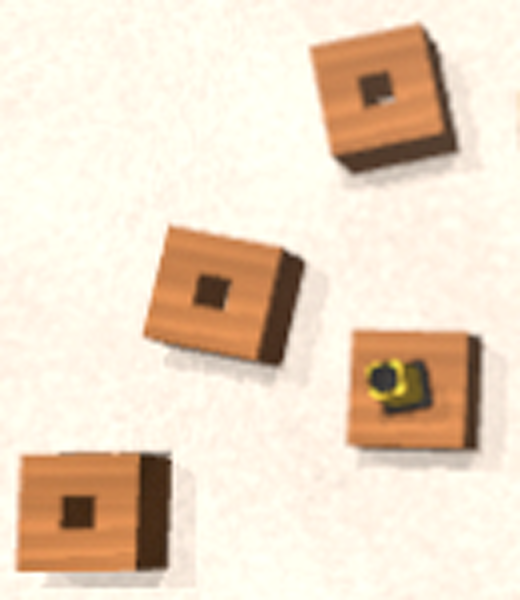

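View pics/s1.png

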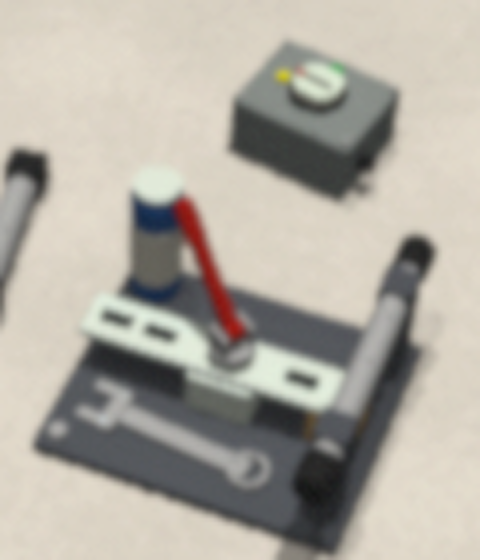

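```bash
python3 - <<'E'
from h import *
np.set_printoptions(precision=4,suppress=True)
o=load(0)
print(R.from_quat([ 0.70156704,0.08928863,-0.70154088,0.08758783]).as_matrix())
for n in o: 
    print(n,"cam",ray(o[n],[[0,0]])[0])
def blob(c,m,minA=4):
    k,l,st,ce=cv2.connectedComponentsWithStats(m.astype(np.uint8))
    return [(l==i,st[i],ce[i]) for i in range(1,k) if st[i,4]>=minA]
for n in o:
    c=o[n]; hsv=cv2.cvtColor(c["img"],cv2.COLOR_RGB2HSV); H,S,V=[hsv[...,i].astype(int) for i in range(3)]
    for name,m in dict(red=((H<8)|(H>172))&(S>150)&(V>60),yellow=(H>22)&(H<34)&(S>150)&(V>60),green=(H>45)&(H<80)&(S>110)&(V>50)).items():
        for b,st,ce in blob(c,m):
            P,_=pts(c,b)
            print(n,name,st,ce, P.min(0) if len(P) else None,P.max(0) if len(P) else None,np.median(P,0) if len(P) else None)
E
```

```text
[[-0.0003  0.2482 -0.9687]
 [ 0.0024 -0.9687 -0.2482]
 [-1.     -0.0024 -0.0003]]
side cam [0.3592 0.8473 1.1285]
top cam [0.4228 0.0507 1.4631]
side red [334 160  17  35 115] [341.6    176.8783] [ 0.5145 -0.0559  0.0827] [ 0.5741 -0.0051  0.1607] [ 0.5455 -0.0322  0.1192]
side yellow [360 128   2   2   4] [360.5 128.5] [ 0.5481 -0.3076  0.0582] [ 0.5522 -0.3029  0.0629] [ 0.5506 -0.3061  0.0621]
side yellow [308 269  10  19 156] [312.6026 278.5705] [0.5192 0.2966 0.087 ] [0.5433 0.3133 0.1614] [0.5287 0.3089 0.1318]
top red [321 195  23  26 116] [332.819  206.6897] [ 0.5152 -0.062   0.083 ] [ 0.5758 -0.0058  0.1619] [ 0.5495 -0.0371  0.1281]
top yellow [426 205   3   3   7] [427.     205.7143] [ 0.5478 -0.3091  0.0572] [ 0.5535 -0.3015  0.065 ] [ 0.5507 -0.3056  0.0601]
top yellow [203 210  12  11  60] [209.6833 216.2167] [0.5191 0.2822 0.1002] [0.5439 0.3041 0.1619] [0.5252 0.2872 0.1486]
top green [434 219   4   3  10] [435.2 220. ] [ 0.5076 -0.3308  0.0579] [ 0.5136 -0.3218  0.0649] [ 0.5106 -0.3262  0.0608]
```

```bash
python3 - <<'E'
from h import *
np.set_printoptions(precision=4,suppress=True)
o=load(0)
def rect(P): 
    (c,s,a)=cv2.minAreaRect((P[:,:2]*1000).astype(np.float32)); return np.round([*c,*s,a],1)
for n in o:
    c=o[n]; P,uv=pts(c,np.ones((400,640),bool)); img=c["img"][uv[:,1],uv[:,0]].astype(int)
    hsv=cv2.cvtColor(c["img"],cv2.COLOR_RGB2HSV)[uv[:,1],uv[:,0]].astype(int)
    def box(x,y,r): return (abs(P[:,0]-x)<r)&(abs(P[:,1]-y)<r)
    print("==",n)
    b=box(.52,-.31,.1)
    t=b&(abs(P[:,2]-.06)<.006); print("box top rect",t.sum(),rect(P[t]))
    w=b&(img.min(1)>120)&(P[:,2]>.066)&(P[:,2]<.082); print("disc white",w.sum(),rect(P[w]),np.median(P[w],0))
    r=b&((hsv[:,0]<10)|(hsv[:,0]>170))&(hsv[:,1]>90)&(P[:,2]>.05); print("red mark",P[r].mean(0),uv[r])
    dk=b&(P[:,2]>.062)&(P[:,2]<.08)&(img.max(1)<100)&np.all(abs(P[:,:2]-np.median(P[w],0)[:2])<.014,axis=1); print("slot dark",dk.sum(),rect(P[dk]),P[dk].mean(0))
    # holder
    b=box(.525,.3,.07); t=b&(abs(P[:,2]-.075)<.006); print("holder",t.sum(),rect(P[t]))
    for z0,z1 in((.083,.11),(.11,.13),(.13,.148),(.150,.16)):
        t=b&(P[:,2]>z0)&(P[:,2]<z1); print("drv",z0,t.sum(),P[t].min(0),P[t].max(0), rect(P[t]))
    # clamp
    b=box(.53,0,.16)
    t=b&(abs(P[:,2]-.012)<.006)&(img.max(1)<90); print("plate",t.sum(),rect(P[t]))
    t=b&(abs(P[:,2]-.054)<.005)&(img.min(1)>100); print("strut",t.sum(),rect(P[t]))
    t=b&(P[:,2]>.118)&(img.min(1)>100); print("can top",t.sum(),rect(P[t]),np.median(P[t],0))
    t=b&(P[:,2]>.098)&(P[:,2]<.115)&(P[:,0]<.5);print("tube",t.sum(),rect(P[t]))
    red=b&((hsv[:,0]<8)|(hsv[:,0]>172))&(hsv[:,1]>150)
    Q=P[red]; m=Q.mean(0); u,s,v=np.linalg.svd(Q-m); print("lever line",m,v[0],s/np.sqrt(len(Q)), Q[Q[:,2]>.14].mean(0),Q[Q[:,2]<.095].mean(0))
E
```

```text
== side
box top rect 529 [ 520.8 -292.3   99.9  110.6   73.3]
disc white 33 [ 520.4 -297.5   26.3   31.3   53.7] [ 0.5188 -0.3002  0.071 ]
red mark [nan nan nan] []
slot dark 0 [0. 0. 0. 0. 0.] [nan nan nan]
holder 754 [532.  297.3  83.5  81.1  88.6]
drv 0.083 59 [0.5158 0.2891 0.0831] [0.5418 0.3133 0.1098] [530.6 302.9  24.5  21.5  16.3]
drv 0.11 44 [0.5193 0.2908 0.1102] [0.541  0.3117 0.1293] [527.  304.9  27.7  12.8  43.4]
drv 0.13 51 [0.5192 0.2861 0.1302] [0.5445 0.3125 0.1477] [530.8 300.7  23.7  23.5  16. ]
drv 0.15 63 [0.5218 0.2888 0.15  ] [0.5439 0.3104 0.1599] [532.3 298.9  20.2  21.3   8.3]
plate 2293 [518.9 -10.5 203.4 235.5  82.9]
strut 493 [537.  -11.9  46.  194.2  82. ]
can top 89 [601.2 -97.1  35.8  34.9  44.6] [ 0.601  -0.0974  0.1257]
tube 563 [422.2   0.5 242.3  26.9  82.6]
lever line [ 0.546  -0.0315  0.1208] [-0.5375  0.4494 -0.7135] [0.0318 0.0031 0.0025] [ 0.5663 -0.0483  0.148 ] [ 0.5211 -0.0105  0.0888]
== top
box top rect 1024 [ 519.  -294.9   90.   110.    71.5]
disc white 123 [ 520.3 -295.1   35.4   39.2   66.1] [ 0.519  -0.2935  0.0722]
red mark [ 0.53
[... 318 characters left out ...]
.283  0.1105] [0.5402 0.3012 0.1298] [526.3 288.7  11.3  26.2  53.1]
drv 0.13 19 [0.5185 0.2822 0.1352] [0.5418 0.3084 0.148 ] [530.1 295.3  26.2  23.3  89.7]
drv 0.15 56 [0.5201 0.2839 0.1501] [0.5436 0.3102 0.1598] [530.9 297.3  23.1  24.2  11. ]
plate 2866 [519.1 -12.9 198.5 232.7  83. ]
strut 697 [533.1 -15.   48.  200.   82.4]
can top 152 [600.  -98.2  37.4  33.9  88.2] [ 0.5998 -0.0982  0.1258]
tube 726 [421.4  -1.2 239.1  26.9  82.7]
lever line [ 0.5479 -0.0365  0.1257] [-0.5194  0.4726 -0.712 ] [0.033 0.003 0.002] [ 0.5655 -0.0526  0.1501] [ 0.5206 -0.0118  0.0881]<stdin>:14: RuntimeWarning: Mean of empty slice.
  ret = um.true_divide(
<stdin>:15: RuntimeWarning: Mean of empty slice.
```

Call:
play_rows --claw '[255,255,255,255,255,255,255,255,255,255,255,255,255,255,255,255,255,255,255]' --travel '[[0,-0.02,-0.02],[0,-0.05,-0.053],[0,-0.08,-0.086],[0,-0.11,-0.118],[0,-0.14,-0.15],[0,-0.17,-0.182],[0,-0.2,-0.214],[0,-0.23,-0.246],[0,-0.26,-0.278],[0,-0.29,-0.31],[0,-0.32,-0.342],[0,-0.35,-0.374],[0,-0.38,-0.406],[0,-0.41,-0.438],[0,-0.44,-0.47],[0,-0.47,-0.502],[0,-0.5,-0.534],[0,-0.519,-0.555],[0,-0.519,-0.555]]' --dr '[[-0.07,0,0],[-0.15,0,0],[-0.23,0,0],[-0.31,0,0],[-0.39,0,0],[-0.47,0,0],[-0.55,0,0],[-0.63,0,0],[-0.71,0,0],[-0.79,0,0],[-0.87,0,0],[-0.95,0,0],[-1.03,0,0],[-1.11,0,0],[-1.19,0,0],[-1.27,0,0],[-1.319,0,0],[-1.319,0,0],[-1.319,0,0]]' --force 40

```text
time: 2.0
eef_pos: [0.5771, -0.0098, 0.2307]
tcp_rot: [0.5, 0.502, -0.499, 0.5]
contact_force: [0.2, -0.1, -0.6]
opening: 0.003
```

Call:
play_rows --claw '[255,255,255,255]' --travel '[[0.04,0,0.001],[0.08,-0.001,0.002],[0.11,-0.001,0.003],[0.11,-0.001,0.003]]' --dr '[[0,0,0],[0,0,0],[0,0,0],[0,0,0]]'

```text
time: 2.4
eef_pos: [0.5714, -0.0126, 0.1148]
tcp_rot: [0.497, 0.505, -0.501, 0.496]
contact_force: [-0.5, -0.1, 0.2]
opening: -0.001
```

```bash
python3 - <<'E'
from h import *
o=snap(1)
crop(o["top"],(270,150,400,270),5,"pics/t3.png")
crop(o["side"],(280,110,410,250),4,"pics/s3.png")
for r,a0,da in((.054,0,-14),):
    for i in range(0,27):
        a=np.deg2rad(a0+da*i); print(i,[0.0]+list(np.round([r*np.cos(a)-r,-(r*np.sin(a))],3)))
E
```

```text
0 [0.0, np.float64(0.0), np.float64(-0.0)]
1 [0.0, np.float64(-0.002), np.float64(0.013)]
2 [0.0, np.float64(-0.006), np.float64(0.025)]
3 [0.0, np.float64(-0.014), np.float64(0.036)]
4 [0.0, np.float64(-0.024), np.float64(0.045)]
5 [0.0, np.float64(-0.036), np.float64(0.051)]
6 [0.0, np.float64(-0.048), np.float64(0.054)]
7 [0.0, np.float64(-0.062), np.float64(0.053)]
8 [0.0, np.float64(-0.074), np.float64(0.05)]
9 [0.0, np.float64(-0.086), np.float64(0.044)]
10 [0.0, np.float64(-0.095), np.float64(0.035)]
11 [0.0, np.float64(-0.103), np.float64(0.024)]
12 [0.0, np.float64(-0.107), np.float64(0.011)]
13 [0.0, np.float64(-0.108), np.float64(-0.002)]
14 [0.0, np.float64(-0.106), np.float64(-0.015)]
15 [0.0, np.float64(-0.101), np.float64(-0.027)]
16 [0.0, np.float64(-0.093), np.float64(-0.038)]
17 [0.0, np.float64(-0.083), np.float64(-0.046)]
18 [0.0, np.float64(-0.071), np.float64(-0.051)]
19 [0.0, np.float64(-0.058), np.float64(-0.054)]
20 [0.0, np.float64(-0.045), np.float64(-0.053)]
21 [0.0, np.float64(-0.032), np.float64(-0.049)]
22 [0.0, np.float64(-0.021), np.float64(-0.043)]
23 [0.0, np.float64(-0.011), np.float64(-0.033)]
24 [0.0, np.float64(-0.005), np.float64(-0.022)]
25 [0.0, np.float64(-0.001), np.float64(-0.009)]
26 [0.0, np.float64(-0.0), np.float64(0.004)]
```

View pics/t3.png

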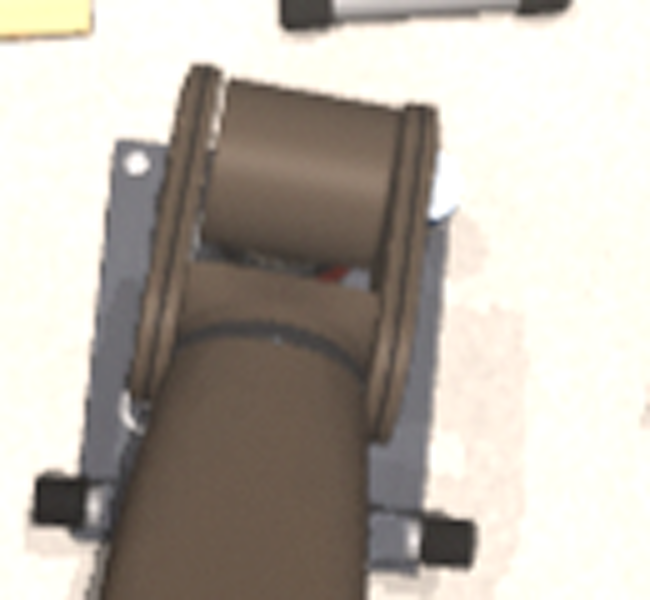

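View pics/s3.png

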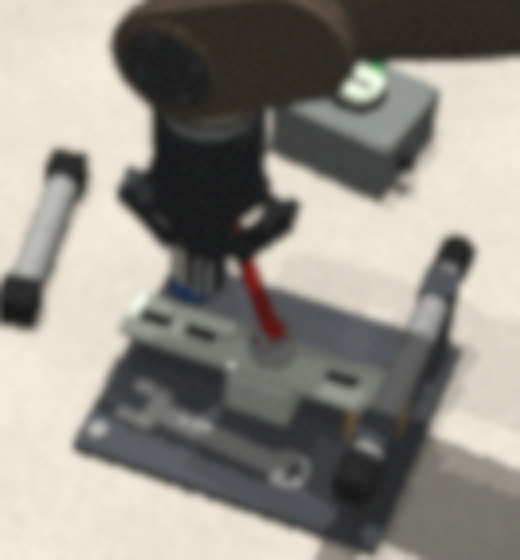

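```bash
python3 - <<'E'
from h import *
np.set_printoptions(precision=4,suppress=True)
from plant import ctrl
s=ctrl.get_state(); print(s["time"],s["eef_pos"],R.from_quat(s["tcp_rot"]).as_matrix(),s["qpos"],s["contact_force"])
o=load(1)
for n in("side",):
    c=o[n]; P,uv=pts(c,np.ones((400,640),bool)); 
    t=(abs(P[:,0]-.5714)<.09)&(abs(P[:,1]+.0126)<.06)&(P[:,2]>.1)&(c["img"][uv[:,1],uv[:,0]].max(1)<90)
    for z in np.arange(.1,.26,.01):
        q=P[t&(abs(P[:,2]-z)<.005)]
        if len(q): print(round(z,3),q.min(0)[:2]-s["eef_pos"][:2],q.max(0)[:2]-s["eef_pos"][:2],len(q))
E
```

```text
2.5 [ 0.5756 -0.0131  0.1207] [[-0.0021  1.      0.0025]
 [ 0.0031  0.0025 -1.    ]
 [-1.     -0.0021 -0.0031]] [-0.2001  0.1881  1.9093  0.003   1.0469 -0.2042] [0.0535 1.2153 0.7312]
0.1 [-0.0488 -0.0171] [-0.029   0.0046] 18
0.11 [-0.0424 -0.0179] [-0.0031  0.0081] 18
0.12 [-0.0383 -0.0233] [0.0063 0.013 ] 28
0.13 [-0.0283 -0.0165] [0.0094 0.0126] 27
0.14 [-0.0196 -0.0359] [0.0098 0.0148] 29
0.15 [-0.0195 -0.0301] [0.006  0.0143] 20
0.16 [-0.0372 -0.0105] [0.0317 0.0154] 52
0.17 [-0.0423 -0.0111] [0.0339 0.0168] 99
0.18 [-0.0499 -0.0103] [0.0396 0.0211] 57
0.19 [-0.0551 -0.0055] [0.0505 0.0215] 79
0.2 [-0.0628 -0.0103] [0.0547 0.0204] 105
0.21 [-0.0645 -0.011 ] [0.0552 0.0226] 138
0.22 [-0.0497 -0.0061] [0.0411 0.0238] 78
0.23 [-0.0442 -0.0054] [0.0378 0.0144] 32
0.24 [-0.041   0.0032] [0.0207 0.036 ] 13
0.25 [-0.0403 -0.0026] [0.0284 0.039 ] 74
```

```bash
python3 - <<'E'
import numpy as np
r=.056;cx,cy=.521-.5756,-.0125+.0131
print([[round(-.007+.008*i/24,3),round(float(cx+r*np.cos(a)),3),round(float(-(cy+r*np.sin(a))),3)] for i in range(1,21) for a in[np.deg2rad(-14*i)]])
E
```

```text
[[-0.007, -0.0, 0.013], [-0.006, -0.005, 0.026], [-0.006, -0.013, 0.037], [-0.006, -0.023, 0.046], [-0.005, -0.035, 0.052], [-0.005, -0.049, 0.055], [-0.005, -0.062, 0.055], [-0.004, -0.076, 0.051], [-0.004, -0.088, 0.045], [-0.004, -0.097, 0.035], [-0.003, -0.105, 0.024], [-0.003, -0.109, 0.011], [-0.003, -0.111, -0.003], [-0.002, -0.108, -0.016], [-0.002, -0.103, -0.029], [-0.002, -0.095, -0.04], [-0.001, -0.084, -0.048], [-0.001, -0.072, -0.054], [-0.001, -0.059, -0.056], [-0.0, -0.045, -0.056]]
```

Call:
play_rows --claw '[255,255,255,255,255,255,255,255,255,255,255,255,255,255,255,255,255,255,255,255]' --travel '[[-0.007,0,0.013],[-0.006,-0.005,0.026],[-0.006,-0.013,0.037],[-0.006,-0.023,0.046],[-0.005,-0.035,0.052],[-0.005,-0.049,0.055],[-0.005,-0.062,0.055],[-0.004,-0.076,0.051],[-0.004,-0.088,0.045],[-0.004,-0.097,0.035],[-0.003,-0.105,0.024],[-0.003,-0.109,0.011],[-0.003,-0.111,-0.003],[-0.002,-0.108,-0.016],[-0.002,-0.103,-0.029],[-0.002,-0.095,-0.04],[-0.001,-0.084,-0.048],[-0.001,-0.072,-0.054],[-0.001,-0.059,-0.056],[0,-0.045,-0.056]]' --dr '[[0,0,0],[0,0,0],[0,0,0],[0,0,0],[0,0,0],[0,0,0],[0,0,0],[0,0,0],[0,0,0],[0,0,0],[0,0,0],[0,0,0],[0,0,0],[0,0,0],[0,0,0],[0,0,0],[0,0,0],[0,0,0],[0,0,0],[0,0,0]]'

```text
time: 4.5
eef_pos: [0.5302, 0.0435, 0.1198]
tcp_rot: [0.498, 0.503, -0.5, 0.498]
contact_force: [-3.5, -3.1, -0.5]
opening: -0.001
```

```bash
python3 - <<'E'
from h import *
np.set_printoptions(precision=4,suppress=True)
from plant import ctrl
o=snap(2)
s=ctrl.get_state(); print(s["time"],s["eef_pos"],s["contact_force"])
crop(o["side"],(270,110,410,250),4,"pics/s4.png")
c=o["side"];P,uv=pts(c,np.ones((400,640),bool));hsv=cv2.cvtColor(c["img"],cv2.COLOR_RGB2HSV)[uv[:,1],uv[:,0]].astype(int)
red=(abs(P[:,0]-.52)<.15)&(abs(P[:,1])<.12)&((hsv[:,0]<8)|(hsv[:,0]>172))&(hsv[:,1]>150)
Q=P[red]; m=Q.mean(0); u,ss,v=np.linalg.svd(Q-m); print(len(Q),m,v[0],Q.max(0))
E
```

```text
4.6 [0.5316 0.0433 0.1202] [ 0.596  -0.9424  0.2135]
34 [0.5379 0.046  0.1243] [0.2596 0.7755 0.5755] [0.5543 0.0682 0.1683]
```

View pics/s4.png

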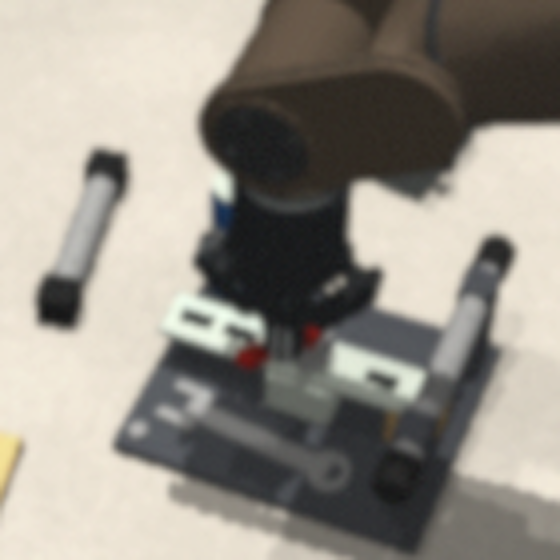

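```bash
python3 - <<'E'
from h import *
np.set_printoptions(precision=4,suppress=True)
o=load(2);c=o["side"];hsv=cv2.cvtColor(c["img"],cv2.COLOR_RGB2HSV).astype(int)
m=((hsv[...,0]<8)|(hsv[...,0]>172))&(hsv[...,1]>120);m[:,:300]=0;m[:,400:]=0;m[:150]=0;m[250:]=0
k,l=cv2.connectedComponents(m.astype(np.uint8))
for i in range(1,k):
    P,uv=pts(c,l==i)
    if len(P)>2: print(len(P),P.mean(0),P.min(0),P.max(0),uv.mean(0))
E
```

```text
18 [0.5156 0.0207 0.1197] [ 0.5052 -0.0147  0.0795] [0.524  0.0567 0.1727] [347.5 193. ]
28 [0.5481 0.0618 0.1312] [0.5399 0.0497 0.124 ] [0.5564 0.0682 0.137 ] [332.2857 198.9643]
```

Call:
play_rows --claw '[255,255,160,160,160,160]' --travel '[[-0.02,0,0],[-0.05,0,0],[-0.08,0,0],[-0.09,0,0],[-0.09,0,0],[-0.09,0,0]]' --dr '[[0,0,0],[0.1,0,0],[0.2,0,0],[0.3,0,0],[0.35,0,0],[0.35,0,0]]' --force 20

```text
time: 5.2
eef_pos: [0.5324, 0.0436, 0.2108]
tcp_rot: [0.58, 0.408, -0.578, 0.404]
contact_force: [0.5, 0.1, 0.7]
opening: 0.375
```

```bash
cat > lev.py <<'E'
from h import *
def lever(c,lo=100):
    hsv=cv2.cvtColor(c["img"],cv2.COLOR_RGB2HSV).astype(int)
    m=((hsv[...,0]<8)|(hsv[...,0]>172))&(hsv[...,1]>lo)
    P,uv=pts(c,m)
    k=(abs(P[:,0]-.521)<.13)&(abs(P[:,1]+.012)<.13)&(P[:,2]>.06)&(P[:,2]<.18)
    Q=P[k]; mm=np.median(Q,0); u,s,v=np.linalg.svd(Q-mm,full_matrices=False); d=v[0]*np.sign(v[0][2])
    return len(Q),Q.mean(0),d,np.rad2deg([np.arctan2(d[1],d[0]),np.arcsin(d[2])]),Q[Q[:,2].argsort()]
E
python3 - <<'E'
from lev import *
np.set_printoptions(precision=4,suppress=True)
from plant import ctrl
o=snap(3)
s=ctrl.get_state(); print(s["time"],s["eef_pos"],s["opening"],R.from_quat(s["tcp_rot"]).as_matrix())
crop(o["side"],(270,110,410,250),4,"pics/s5.png")
n,m,d,a,Q=lever(o["side"]);print(n,m,d,a,Q[:5].mean(0),Q[-5:].mean(0))
E
```

```text
5.3 [0.5318 0.0434 0.2097] 0.3713321688249016 [[-0.004   0.9404 -0.34  ]
 [ 0.0057 -0.34   -0.9404]
 [-1.     -0.0057 -0.004 ]]
91 [0.5379 0.0318 0.1112] [0.338  0.7779 0.5298] [66.5175 31.9914] [ 0.5226 -0.0138  0.0812] [0.5532 0.0626 0.1353]
```

View pics/s5.png

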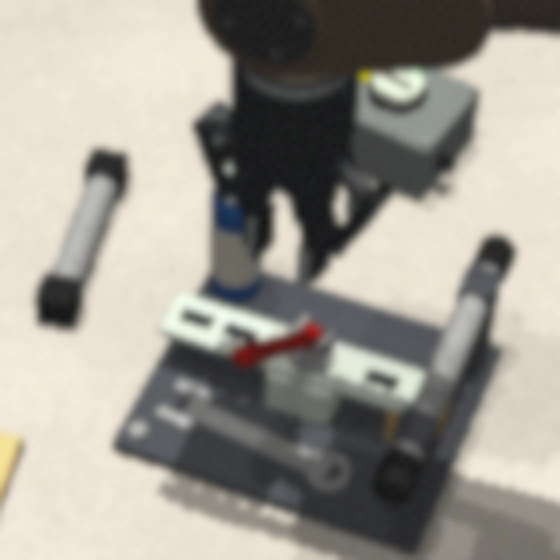

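Call:
play_rows --claw '[160,160,160,160,160,255,255,255]' --travel '[[0,0.012,-0.01],[0.03,0.012,-0.01],[0.07,0.012,-0.01],[0.1,0.012,-0.01],[0.102,0.012,-0.01],[0.102,0.012,-0.01],[0.102,0.012,-0.01],[0.102,0.012,-0.01]]' --dr '[[0.045,0,0],[0.045,0,0],[0.045,0,0],[0.045,0,0],[0.045,0,0],[0.045,0,0],[0.045,0,0],[0.045,0,0]]' --force 20

```text
time: 6.1
eef_pos: [0.5468, 0.0488, 0.1085]
tcp_rot: [0.588, 0.395, -0.587, 0.392]
contact_force: [1.3, -2.1, -7.5]
opening: 0.182
```

```bash
python3 - <<'E'
from lev import *
np.set_printoptions(precision=4,suppress=True)
from plant import ctrl
o=snap(4,("side",))
s=ctrl.get_state(); print(s["time"],s["eef_pos"],s["opening"],s["contact_force"],R.from_quat(s["tcp_rot"]).as_matrix())
crop(o["side"],(270,110,410,250),4,"pics/s6.png")
n,m,d,a,Q=lever(o["side"]);print(n,m,d,a,Q[:5].mean(0),Q[-5:].mean(0))
E
```

```text
6.15 [0.5468 0.0488 0.1084] 0.18561509201551402 [ 2.4148 -2.5764 -6.6009] [[-0.0017  0.9245 -0.3811]
 [ 0.0046 -0.3811 -0.9245]
 [-1.     -0.0033 -0.0036]]
31 [0.5511 0.0606 0.1316] [-0.1318  0.9745  0.1815] [97.6998 10.4591] [0.5506 0.0509 0.1267] [0.5517 0.0622 0.1355]
```

View pics/s6.png

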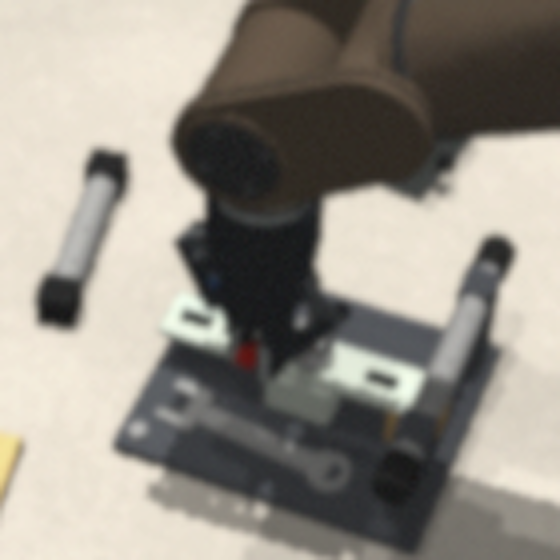

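Gripped (opening 0.185 ≈ 15.8 mm, lever width). Raise along the arc.

Call:
play_rows --claw '[255,255,255,255,255,255]' --travel '[[-0.004,0,0.002],[-0.008,0,0.005],[-0.012,0,0.009],[-0.015,0,0.012],[-0.0175,0,0.0145],[-0.0175,0,0.0145]]' --dr '[[0,0,0],[0,0,0],[0,0,0],[0,0,0],[0,0,0],[0,0,0]]'

```text
time: 6.75
eef_pos: [0.5414, 0.036, 0.1255]
tcp_rot: [0.589, 0.395, -0.586, 0.391]
contact_force: [5.5, 1.0, -12.2]
opening: 0.181
```

```bash
python3 - <<'E'
from lev import *
np.set_printoptions(precision=4,suppress=True)
from plant import ctrl
o=snap(5,("side",))
s=ctrl.get_state(); print(s["time"],s["eef_pos"],s["opening"],s["contact_force"],R.from_quat(s["tcp_rot"]).as_matrix())
crop(o["side"],(270,110,410,250),4,"pics/s7.png")
n,m,d,a,Q=lever(o["side"]);print(n,m,d,a,Q[:5].mean(0),Q[-5:].mean(0),Q[:,:2].max(0))
E
```

```text
6.8 [0.5414 0.0361 0.1254] 0.17805641130302413 [  6.4165   1.5067 -12.5429] [[-0.0002  0.9243 -0.3817]
 [ 0.0066 -0.3817 -0.9242]
 [-1.     -0.0027 -0.006 ]]
42 [0.5331 0.0324 0.1303] [0.2394 0.6273 0.7411] [69.1121 47.8239] [ 0.5186 -0.0068  0.0834] [0.5175 0.0593 0.1704] [0.5526 0.0623]
```

View pics/s7.png

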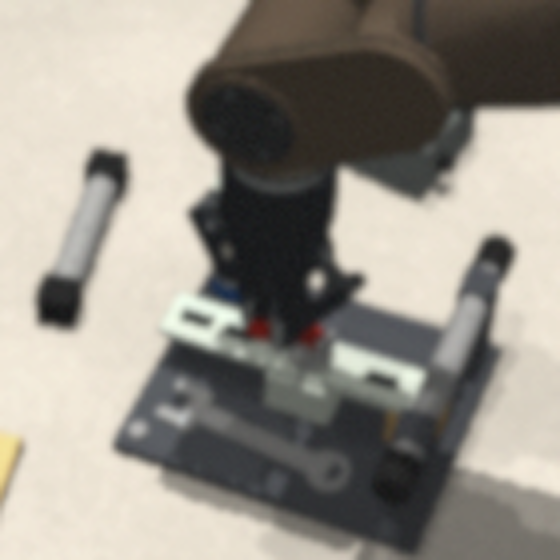

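Call:
play_rows --claw '[185,185,185,185,185,185,185,185,185,185,185,185,185,185,185]' --travel '[[-0.001,0,0],[-0.001,0,0],[-0.001,0.0053,0.0003],[-0.001,0.0104,0.001],[-0.001,0.0155,0.0023],[0,0.0205,0.0042],[0,0.0252,0.0064],[0,0.0297,0.0092],[0,0.0339,0.0124],[0,0.0377,0.016],[0,0.0412,0.0199],[0,0.0443,0.0242],[0,0.0469,0.0287],[0,0.049,0.0335],[0,0.049,0.0335]]' --dr '[[0,0,0],[0,0,0],[0.1,0,0],[0.2,0,0],[0.3,0,0],[0.4,0,0],[0.5,0,0],[0.6,0,0],[0.7,0,0],[0.8,0,0],[0.9,0,0],[1.0,0,0],[1.1,0,0],[1.2,0,0],[1.2,0,0]]'

```text
time: 8.3
eef_pos: [0.5748, -0.0135, 0.1268]
tcp_rot: [0.708, -0.005, -0.706, -0.01]
contact_force: [0.5, 1.6, -0.2]
opening: 0.274
```

```bash
python3 - <<'E'
from lev import *
np.set_printoptions(precision=4,suppress=True)
from plant import ctrl
o=snap(6,("side",))
s=ctrl.get_state(); print(s["time"],s["eef_pos"],s["opening"],s["contact_force"],R.from_quat(s["tcp_rot"]).as_matrix())
p=s["eef_pos"][:2]-[.521,-.0125]; print(np.rad2deg(np.arctan2(p[1],p[0])),np.hypot(*p))
crop(o["side"],(270,110,410,250),4,"pics/s8.png")
n,m,d,a,Q=lever(o["side"]);print(n,m,d,a,Q[:5].mean(0),Q[-5:].mean(0),Q[:,:2].max(0))
E
```

```text
8.35 [ 0.5748 -0.0135  0.1267] 0.2776623060402352 [ 0.6993  0.8881 -0.522 ] [[ 0.0019 -0.0195 -0.9998]
 [ 0.0068 -0.9998  0.0196]
 [-1.     -0.0068 -0.0017]]
-1.0815524828016534 0.05378174496212469
81 [ 0.5414 -0.0087  0.1002] [0.7132 0.0854 0.6958] [ 6.8306 44.0876] [ 0.5208 -0.0144  0.0784] [ 0.5617 -0.0073  0.1236] [ 0.5645 -0.0002]
```

View pics/s8.png

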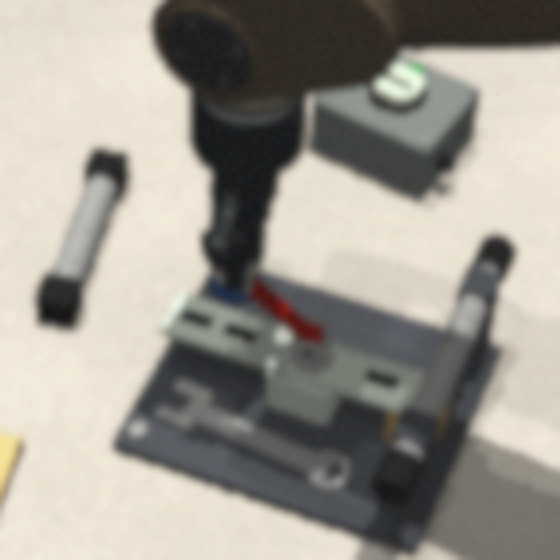

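Call:
play_rows --claw '[185,185,185,185,185,185,185]' --travel '[[0.001,0.0027,0],[0.001,0.0054,0.0003],[0.001,0.008,0.0006],[0.001,0.0107,0.0011],[0.001,0.0123,0.0014],[0.001,0.0138,0.0018],[0.001,0.0138,0.0018]]' --dr '[[0.05,0,0],[0.1,0,0],[0.15,0,0],[0.2,0,0],[0.23,0,0],[0.26,0,0],[0.26,0,0]]'

```text
time: 9.05
eef_pos: [0.573, -0.0247, 0.1263]
tcp_rot: [0.701, -0.094, -0.7, -0.103]
contact_force: [1.3, 9.1, -0.4]
opening: 0.273
```

```bash
python3 - <<'E'
from lev import *
np.set_printoptions(precision=4,suppress=True)
from plant import ctrl
o=snap(7,("side",))
s=ctrl.get_state(); print(s["time"],s["eef_pos"],s["opening"],s["contact_force"],R.from_quat(s["tcp_rot"]).as_matrix())
p=s["eef_pos"][:2]-[.521,-.0125]; print(np.rad2deg(np.arctan2(p[1],p[0])),np.hypot(*p))
n,m,d,a,Q=lever(o["side"]);print(n,m,d,a,Q[:5].mean(0),Q[-5:].mean(0),Q[:,:2].max(0))
E
```

```text
9.1 [ 0.5731 -0.0247  0.1263] 0.27574156429817176 [0.7527 7.9803 1.054 ] [[ 0.0029 -0.275  -0.9614]
 [ 0.012  -0.9614  0.275 ]
 [-0.9999 -0.0123  0.0005]]
-13.172723182175735 0.05346870170365777
94 [ 0.5416 -0.0123  0.1001] [ 0.7199 -0.0463  0.6925] [-3.6791 43.8285] [ 0.5191 -0.0123  0.0769] [ 0.5632 -0.0148  0.1242] [ 0.5657 -0.0045]
```

Call:
play_rows --claw '[185,185,185]' --travel '[[0.001,0.004,0],[0.001,0.006,0],[0.001,0.006,0]]' --dr '[[0,0,0],[0,0,0],[0,0,0]]'

```text
time: 9.4
eef_pos: [0.5727, -0.0264, 0.1265]
tcp_rot: [0.702, -0.091, -0.699, -0.105]
contact_force: [4.1, 13.5, 0.8]
opening: 0.277
```

```bash
python3 - <<'E'
from lev import *
np.set_printoptions(precision=4,suppress=True)
from plant import ctrl
o=snap(8,("side",))
s=ctrl.get_state(); print(s["time"],s["eef_pos"],s["opening"],s["contact_force"])
n,m,d,a,Q=lever(o["side"]);print(n,m,d,a,Q[:5].mean(0),Q[-5:].mean(0),Q[:,:2].max(0))
crop(o["side"],(270,110,410,250),4,"pics/s9.png")
E
```

```text
9.45 [ 0.5727 -0.0263  0.1265] 0.27159287074088656 [ 3.2298 12.0776  1.5929]
94 [ 0.5417 -0.0128  0.0995] [ 0.7437 -0.0794  0.6638] [-6.094  41.5888] [ 0.5163 -0.0101  0.0787] [ 0.564  -0.016   0.1218] [ 0.5658 -0.0043]
```

View pics/s9.png

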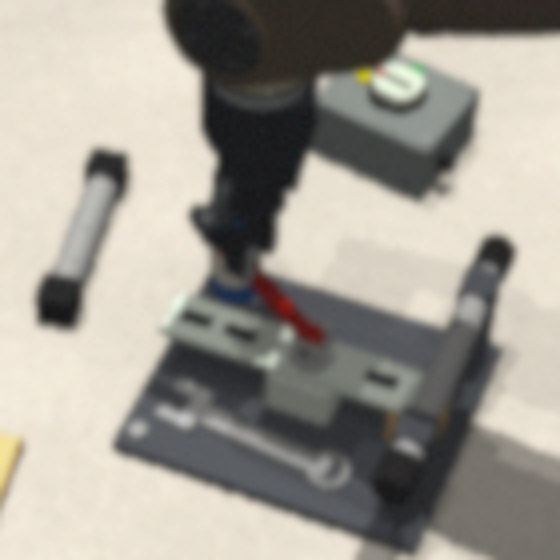

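Call:
play_rows --claw '[185,185,185,255,255,255,255]' --travel '[[0,-0.007,0.002],[-0.02,-0.007,0.002],[-0.045,-0.007,0.002],[-0.045,-0.007,0.002],[-0.045,-0.007,0.002],[-0.045,-0.007,0.002],[-0.03,-0.007,0.002]]' --dr '[[0,0,0],[0,0,0],[0,0,0],[0,0,0],[0,0,0],[0,0,0],[0,0,0]]'

```text
time: 10.15
eef_pos: [0.5733, -0.02, 0.1572]
tcp_rot: [0.703, -0.091, -0.698, -0.105]
contact_force: [0.2, -1.3, -0.0]
opening: -0.004
```

```bash
python3 - <<'E'
from lev import *
np.set_printoptions(precision=4,suppress=True)
from plant import ctrl
o=snap(9,("side",))
s=ctrl.get_state(); print(s["time"],s["eef_pos"],s["opening"],s["contact_force"],R.from_quat(s["tcp_rot"]).as_matrix())
n,m,d,a,Q=lever(o["side"]);print(n,m,d,a,Q[:5].mean(0),Q[-5:].mean(0),Q[:,:2].max(0))
E
```

```text
10.2 [ 0.5707 -0.0194  0.1526] 0.001573868060139431 [-1.5127 -0.1053 -2.2034] [[ 0.0018 -0.2744 -0.9616]
 [ 0.0211 -0.9614  0.2744]
 [-0.9998 -0.0208  0.004 ]]
156 [ 0.5568 -0.0144  0.1153] [ 0.6948 -0.0684  0.7159] [-5.6211 45.719 ] [ 0.5171 -0.0112  0.0788] [ 0.5792 -0.0092  0.1633] [ 0.594  -0.0056]
```

Call:
play_rows --claw '[255,255,255,255,255,255,255,255,255,255,255]' --travel '[[0.008,0,0],[0.016,0,0],[0.024,0,0],[0.032,0,0],[0.04,0,0],[0.048,0,0],[0.056,0,0],[0.064,0,0],[0.07,0,0],[0.074,0,0],[0.074,0,0]]' --dr '[[0,0,0],[0,0,0],[0,0,0],[0,0,0],[0,0,0],[0,0,0],[0,0,0],[0,0,0],[0,0,0],[0,0,0],[0,0,0]]'

```text
time: 11.3
eef_pos: [0.5716, -0.0181, 0.0796]
tcp_rot: [-0.7, 0.091, 0.7, 0.105]
contact_force: [0.2, -0.1, 7.6]
opening: -0.003
```

```bash
python3 - <<'E'
from lev import *
np.set_printoptions(precision=4,suppress=True)
from plant import ctrl
o=snap(10,("side",))
s=ctrl.get_state(); print(s["time"],s["eef_pos"],s["opening"],s["contact_force"])
n,m,d,a,Q=lever(o["side"]);print(n,m,d,a,Q[:5].mean(0),Q[-5:].mean(0),Q[:,:2].max(0))
crop(o["side"],(270,110,410,250),4,"pics/s10.png")
E
```

```text
11.35 [ 0.5716 -0.0181  0.0796] 0.0022207557980646214 [ 1.3281 -1.3881  6.5916]
138 [ 0.568  -0.0132  0.0821] [-0.9935  0.11    0.0285] [173.6804   1.6321] [ 0.582  -0.0166  0.0707] [0.5773 0.0399 0.1639] [0.6178 0.0423]
```

View pics/s10.png

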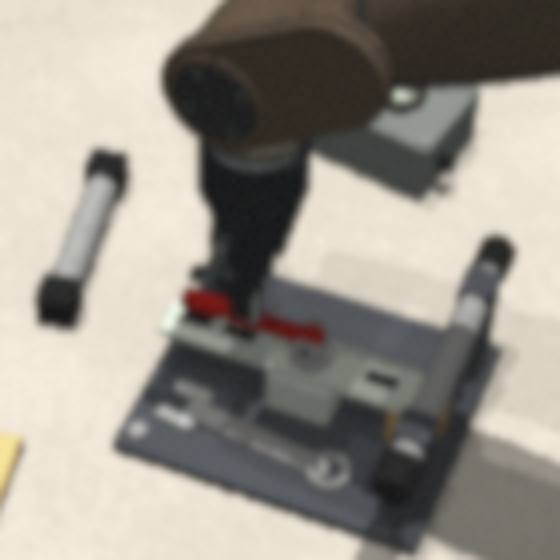

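Call:
play_rows --claw '[255,255,255]' --travel '[[0.003,0,0],[0.006,0,0],[0.006,0,0]]' --dr '[[0,0,0],[0,0,0],[0,0,0]]'

```text
time: 11.65
eef_pos: [0.5719, -0.0182, 0.0776]
tcp_rot: [-0.699, 0.09, 0.701, 0.105]
contact_force: [-7.8, 0.6, 22.5]
opening: -0.001
```

```bash
python3 - <<'E'
from h import *
np.set_printoptions(precision=4,suppress=True)
o=load(0)
crop(o["top"],(190,195,235,240),12,"pics/t4.png",1.8)
crop(o["side"],(290,255,340,320),9,"pics/s11.png",1.8)
for n in o:
    c=o[n];print(n,proj(c,[[.5315,.2965,.081],[.5315,.2965,.153],[.5315,.2965,.117]]))
E
```

```text
side [[313.4059 284.1901]
 [313.1825 269.165 ]
 [313.2969 276.8597]]
top [[211.0448 216.7205]
 [206.1078 214.6613]
 [208.6421 215.7183]]
```

View pics/t4.png

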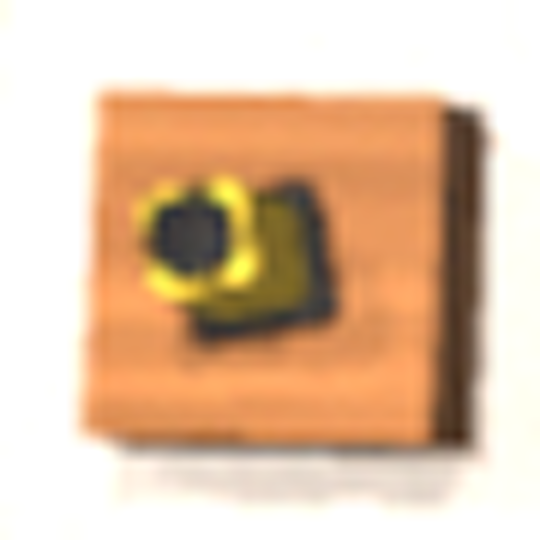

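View pics/s11.png

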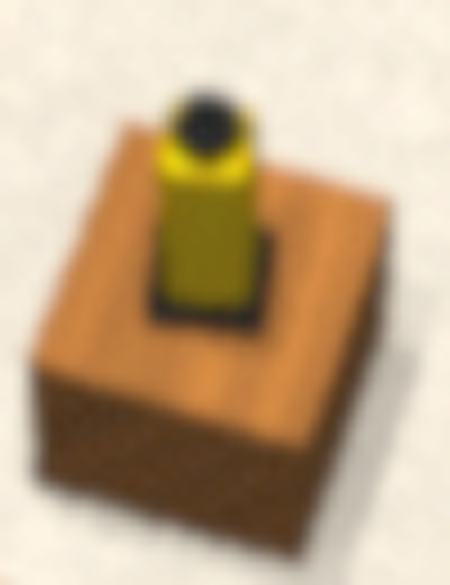

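Call:
play_rows --claw '[255,255,200,0,0,0,0,0,0,0,0,0]' --travel '[[-0.02,0,0],[-0.06,0,0],[-0.11,0,0],[-0.15,-0.02,0],[-0.17,-0.06,0.023],[-0.17,-0.1,0.04],[-0.17,-0.14,0.06],[-0.17,-0.18,0.08],[-0.17,-0.22,0.1],[-0.17,-0.26,0.115],[-0.17,-0.29,0.125],[-0.17,-0.29,0.125]]' --dr '[[0,0,0],[0,0,0],[0,0,0],[0,0,0],[0,0,0],[0,0,0],[0,0,0],[0,0,0],[0,0,0],[0,0,0],[0,0,0],[0,0,0]]'

```text
time: 12.85
eef_pos: [0.5286, 0.2944, 0.2516]
tcp_rot: [-0.698, 0.089, 0.703, 0.103]
contact_force: [0.9, 0.4, -0.3]
opening: 1.005
```

```bash
python3 - <<'E'
from h import *
np.set_printoptions(precision=4,suppress=True)
from plant import ctrl
s=ctrl.get_state(); print(s["time"],s["eef_pos"],s["contact_force"],s["qpos"]); M=R.from_quat(s["tcp_rot"]); print(M.as_matrix())
def goal(psi):
    psi=np.deg2rad(psi); x=np.array([0,0,-1.]); y=np.array([np.cos(psi),np.sin(psi),0]); return R.from_matrix(np.c_[x,y,np.cross(x,y)])
print((M.inv()*goal(-79)).as_rotvec()); print(M.inv().apply(np.array([.5316,.2975,.102])-s["eef_pos"]),M.inv().apply(np.array([.5316,.2975,.24])-s["eef_pos"]))
E
```

```text
12.85 [0.5286 0.2944 0.2516] [ 0.8816  0.4108 -0.3252] [0.3322 0.1157 1.7377 0.0209 1.2862 2.1694]
[[-0.0047 -0.269  -0.9631]
 [ 0.0196 -0.963   0.2689]
 [-0.9998 -0.0177  0.0098]]
[-0.4643  0.0055  0.0196]
[ 0.1496 -0.0012 -0.0035] [ 0.0117 -0.0036 -0.0022]
```

Call:
play_rows --claw '[0,0,0,0,0,0,0,0,0,0]' --travel '[[0,-0.0036,-0.002],[0,-0.0036,-0.002],[0.01,-0.0036,-0.002],[0.012,-0.0036,-0.0022],[0.04,-0.003,-0.0025],[0.07,-0.0026,-0.0028],[0.1,-0.002,-0.003],[0.13,-0.0015,-0.0033],[0.15,-0.0012,-0.0035],[0.15,-0.0012,-0.0035]]' --dr '[[-0.1,0.001,0.005],[-0.22,0.003,0.01],[-0.34,0.005,0.02],[-0.464,0.0055,0.02],[-0.464,0.0055,0.02],[-0.464,0.0055,0.02],[-0.464,0.0055,0.02],[-0.464,0.0055,0.02],[-0.464,0.0055,0.02],[-0.464,0.0055,0.02]]'

```text
time: 13.85
eef_pos: [0.5277, 0.2952, 0.096]
tcp_rot: [-0.7, -0.066, 0.708, -0.069]
contact_force: [-0.2, -0.5, 0.2]
opening: 1.002
```

```bash
python3 - <<'E'
from h import *
np.set_printoptions(precision=4,suppress=True)
from plant import ctrl
o=snap(11,("side",))
s=ctrl.get_state(); print(s["time"],s["eef_pos"],s["opening"],s["contact_force"],R.from_quat(s["tcp_rot"]).as_matrix())
crop(o["side"],(260,200,370,330),5,"pics/s12.png")
E
```

```text
13.9 [0.5294 0.2959 0.0986] 0.9996893555410624 [ 0.6775 -0.4996 -0.1512] [[-0.0068  0.1899 -0.9818]
 [-0.0031 -0.9818 -0.1899]
 [-1.      0.0017  0.0073]]
```

View pics/s12.png

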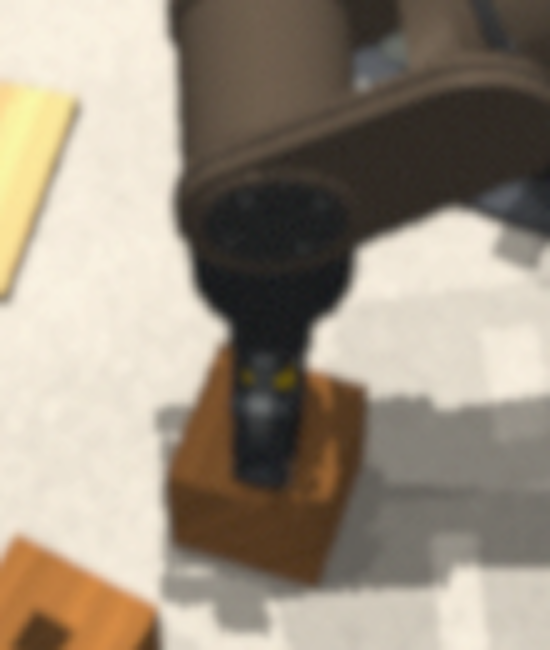

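Call:
play_rows --claw '[255,255,255,255,255,255]' --travel '[[-0.003,-0.001,-0.002],[-0.003,-0.001,-0.002],[-0.003,-0.001,-0.002],[-0.003,-0.001,-0.002],[-0.003,-0.001,-0.002],[-0.003,-0.001,-0.002]]' --dr '[[0,0,0.007],[0,0,0.007],[0,0,0.007],[0,0,0.007],[0,0,0.007],[0,0,0.007]]' --force 70

```text
time: 14.5
eef_pos: [0.5318, 0.2976, 0.1028]
tcp_rot: [-0.702, -0.064, 0.706, -0.071]
contact_force: [-1.1, -0.8, 2.9]
opening: 0.275
```

```bash
python3 - <<'E'
from h import *
np.set_printoptions(precision=4,suppress=True)
from plant import ctrl
s=ctrl.get_state(); print(s["time"],s["eef_pos"],s["opening"],s["contact_force"],R.from_quat(s["tcp_rot"]).as_matrix())
E
```

```text
14.5 [0.5318 0.2976 0.1028] 0.27480790595394566 [-1.1474 -0.8129  2.8905] [[-0.0038  0.19   -0.9818]
 [-0.0093 -0.9818 -0.1899]
 [-0.9999  0.0085  0.0055]]
```

Call:
play_rows --claw '[255,255,255,255,255,255,255,255]' --travel '[[-0.015,0,0],[-0.04,0,0],[-0.07,0,0],[-0.1,0,0],[-0.13,0,0],[-0.16,0,0],[-0.17,0,0],[-0.17,0,0]]' --dr '[[0,0,0.005],[0,0,0.009],[0,0,0.009],[0,0,0.009],[0,0,0.009],[0,0,0.009],[0,0,0.009],[0,0,0.009]]'

```text
time: 15.3
eef_pos: [0.5331, 0.2995, 0.2751]
tcp_rot: [0.704, 0.062, -0.704, 0.073]
contact_force: [0.7, -0.5, -0.9]
opening: 0.271
```

```bash
python3 - <<'E'
from h import *
np.set_printoptions(precision=4,suppress=True)
from plant import ctrl
o=snap(12)
s=ctrl.get_state(); print(s["time"],s["eef_pos"],s["opening"],s["contact_force"],R.from_quat(s["tcp_rot"]).as_matrix())
p=s["eef_pos"]; 
for n in o: print(n,proj(o[n],[p-[0,0,.093],p-[0,0,.028],p]))
crop(o["side"],(270,180,370,300),5,"pics/s13.png",2)
crop(o["top"],(140,150,250,260),5,"pics/t13.png",2)
E
```

```text
15.4 [0.5317 0.2989 0.2711] 0.2723510320485352 [ 0.148  -0.4655 -0.9291] [[-0.0045  0.1901 -0.9818]
 [-0.0191 -0.9816 -0.1899]
 [-0.9998  0.0179  0.008 ]]
side [[312.707  264.4013]
 [312.458  248.9695]
 [312.3433 241.8564]]
top [[203.3156 213.8198]
 [198.119  211.6704]
 [195.7061 210.6727]]
```

View pics/s13.png

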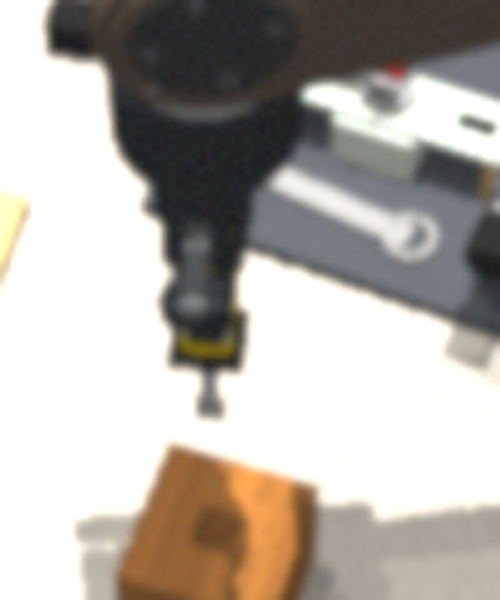

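View pics/t13.png

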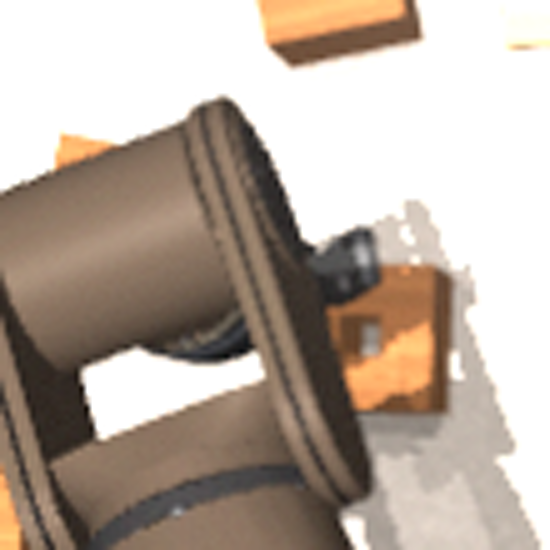

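```bash
python3 - <<'E'
from h import *
np.set_printoptions(precision=4,suppress=True)
o=load(0)
for n,box in(("top",(405,195,445,245)),("side",(345,118,395,160))):
    c=o[n];u0,v0,u1,v1=box
    up=8; sub=c["img"][v0:v1,u0:u1]; big=cv2.resize(sub,None,fx=up,fy=up,interpolation=cv2.INTER_CUBIC)
    m=(big.min(2)>115).astype(np.uint8)
    k,l,st,ce=cv2.connectedComponentsWithStats(m); i=1+st[1:,4].argmax()
    cs,_=cv2.findContours((l==i).astype(np.uint8),cv2.RETR_EXTERNAL,cv2.CHAIN_APPROX_NONE)
    h=cv2.convexHull(max(cs,key=cv2.contourArea)); 
    px=(h.reshape(-1,2)+.5)/up-.5+[u0,v0]
    W=onz(c,px,.073)[:,:2]; 
    (cc,r)=cv2.minEnclosingCircle((W*1000).astype(np.float32)); e=cv2.fitEllipse((W*1000).astype(np.float32)); print(n,cc,r,e)
    # yellow, green dots
    hsv=cv2.cvtColor(big,cv2.COLOR_RGB2HSV).astype(int)
    for nm,lo,hi in(("y",22,34),("g",45,80)):
        q=(hsv[...,0]>lo)&(hsv[...,0]<hi)&(hsv[...,1]>110)&(hsv[...,2]>70)
        v,u=np.nonzero(q)
        if len(u): print(nm,len(u),onz(c,[[(u.mean()+.5)/up-.5+u0,(v.mean()+.5)/up-.5+v0]],.06))
    q=((hsv[...,0]<10)|(hsv[...,0]>170))&(hsv[...,1]>90); v,u=np.nonzero(q); 
    if len(u): print("red",onz(c,[[(u.mean()+.5)/up-.5+u0,(v.mean()+.5)/up-.5+v0]],.073))
    cv2.imwrite(f"pics/d_{n}.png",np.clip(cv2.resize(big,None,fx=1.6,fy=1.6).astype(float)*1.5,0,255).astype(np.uint8)[:,:,::-1])
E
```

```text
top (512.29638671875, -293.6984558105469) 89.94414520263672 ((486.1267395019531, -297.2872314453125), (114.99848937988281, 258.431396484375), 77.96744537353516)
y 850 [[ 0.551  -0.3059  0.06  ]]
g 591 [[ 0.5106 -0.3266  0.06  ]]
red [[ 0.535  -0.3017  0.073 ]]Traceback (most recent call last):
  File "<stdin>", line 13, in <module>
cv2.error: OpenCV(4.12.0) /io/opencv/modules/imgproc/src/shapedescr.cpp:361: error: (-201:Incorrect size of input array) There should be at least 5 points to fit the ellipse in function 'fitEllipseNoDirect'
```

View pics/d_top.png

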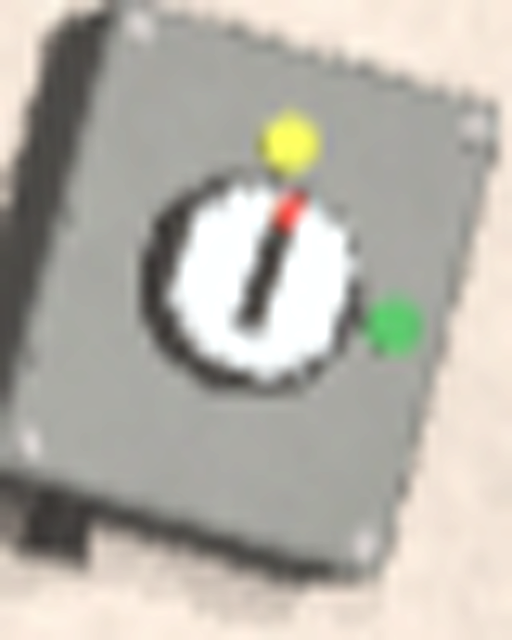

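```bash
python3 - <<'E'
from h import *
np.set_printoptions(precision=4,suppress=True)
for tag in (0,8):
  for n in("top","side"):
    try:o=load(tag) if tag==0 else {n:pickle.load(open(f"{n}{tag}.pkl","rb"))}
    except Exception: continue
    c=o[n]; ctr=proj(c,[[.5205,-.2961,.073]])[0]; u0,v0=(ctr-14).astype(int); 
    up=8; sub=c["img"][v0:v0+28,u0:u0+28]; big=cv2.resize(sub,None,fx=up,fy=up,interpolation=cv2.INTER_CUBIC)
    hsv=cv2.cvtColor(big,cv2.COLOR_RGB2HSV).astype(int)
    for thr in (100,115,130):
        m=(big.min(2)>thr).astype(np.uint8)
        k,l,st,ce=cv2.connectedComponentsWithStats(m)
        cc=(ctr-[u0,v0]+.5)*up; j=[i for i in range(1,k) if st[i,4]>150 and np.hypot(*(ce[i]-cc))<50]
        if not j: print(n,thr,"none"); continue
        cs,_=cv2.findContours(np.isin(l,j).astype(np.uint8),cv2.RETR_EXTERNAL,cv2.CHAIN_APPROX_NONE)
        h=cv2.convexHull(np.vstack(cs)); px=(h.reshape(-1,2)+.5)/up-.5+[u0,v0]; W=(onz(c,px,.073)[:,:2]*1000).astype(np.float32)
        M=cv2.moments(W.reshape(-1,1,2)); print(tag,n,thr,[M["m10"]/M["m00"],M["m01"]/M["m00"]],cv2.minEnclosingCircle(W))
    for nm,lo,hi in(("y",22,34),("g",45,80)):
        q=(hsv[...,0]>lo)&(hsv[...,0]<hi)&(hsv[...,1]>90)&(hsv[...,2]>70); v,u=np.nonzero(q)
        if len(u): print(nm,len(u),onz(c,[[(u.mean()+.5)/up-.5+u0,(v.mean()+.5)/up-.5+v0]],.06))
E
```

```text
0 top 100 [522.9542480348873, -294.19614270805766] ((523.126953125, -294.0890808105469), 55.60940933227539)
0 top 115 [520.7615109411212, -295.97731079084787] ((520.69580078125, -296.8375549316406), 21.96784210205078)
0 top 130 [520.5255212996841, -295.4882716288503] ((520.5064086914062, -295.9068908691406), 20.691408157348633)
y 1022 [[ 0.551  -0.3059  0.06  ]]
g 781 [[ 0.5106 -0.3266  0.06  ]]
0 side 100 [519.7924496030068, -296.4783546732081] ((520.3179931640625, -296.80206298828125), 22.430919647216797)
0 side 115 [519.4763008468631, -295.593187729593] ((520.1554565429688, -295.8572998046875), 19.126041412353516)
side 130 none
y 646 [[ 0.551  -0.3068  0.06  ]]
8 side 100 [509.8018550684307, -314.902322725391] ((509.256591796875, -317.9545593261719), 45.11395263671875)
8 side 115 [519.4272890508656, -295.60754153723747] ((519.1721801757812, -296.2391052246094), 20.55326271057129)
8 side 130 [519.3044537114098, -295.48689275059604] ((519.529541015625, -295.4308776855469), 17.492412567138672)
y 791 [[ 0.5512 -0.3079  0.06  ]]
```

```bash
cat > goal.py <<'E'
from h import *
np.set_printoptions(precision=4,suppress=True)
from plant import ctrl
def gR(psi):
    psi=np.deg2rad(psi); x=np.array([0,0,-1.]); y=np.array([np.cos(psi),np.sin(psi),0]); return R.from_matrix(np.c_[x,y,np.cross(x,y)])
def rel(p,psi):
    s=ctrl.get_state(); M=R.from_quat(s["tcp_rot"]); m=M.as_matrix()
    print(s["time"],"p",s["eef_pos"],"x",m[:,0],"psi",np.rad2deg(np.arctan2(m[1,1],m[0,1])),"F",s["contact_force"],"T",s["wrist_torque"],"op",s["opening"],"q",s["qpos"])
    if p is not None: print("travel",M.inv().apply(np.array(p)-s["eef_pos"]),"dr",(M.inv()*gR(psi)).as_rotvec())
E
python3 -c "
from goal import *
rel([.5202,-.2959,.215],69.5)"
```

```text
15.4 p [0.5317 0.2989 0.2711] x [-0.0045 -0.0191 -0.9998] psi -79.04232969278218 F [ 0.148  -0.4655 -0.9291] T [ 0.0421 -0.0156  0.0181] op 0.2723510320485352 q [ 0.3527  0.1239  1.6932 -0.0169  1.3354  1.7363]
travel [0.0675 0.5807 0.1238] dr [-2.5925  0.0261  0.0038]
```

Call:
play_rows --claw '[255,255,255,255,255,255,255,255,255,255,255,255,255,255,255,255,255,255,255,255]' --travel '[[0,0.01,0.002],[0,0.03,0.006],[0,0.06,0.013],[0,0.09,0.019],[0,0.125,0.027],[0,0.16,0.034],[0,0.195,0.042],[0,0.23,0.049],[0,0.265,0.057],[0,0.3,0.064],[0,0.335,0.071],[0,0.37,0.079],[0,0.405,0.086],[0,0.44,0.094],[0.005,0.475,0.101],[0.01,0.51,0.109],[0.02,0.54,0.115],[0.03,0.56,0.12],[0.05,0.575,0.123],[0.06,0.581,0.124]]' --dr '[[-0.05,0,0],[-0.15,0.002,0],[-0.28,0.003,0],[-0.42,0.004,0],[-0.56,0.006,0.001],[-0.7,0.007,0.001],[-0.84,0.008,0.001],[-0.98,0.01,0.001],[-1.12,0.011,0.002],[-1.26,0.013,0.002],[-1.4,0.014,0.002],[-1.54,0.016,0.002],[-1.68,0.017,0.002],[-1.82,0.018,0.003],[-1.96,0.02,0.003],[-2.1,0.021,0.003],[-2.24,0.023,0.003],[-2.38,0.024,0.003],[-2.5,0.025,0.004],[-2.59,0.026,0.004]]'

```text
time: 17.4
eef_pos: [0.5181, -0.2965, 0.2175]
tcp_rot: [0.127, 0.698, -0.125, 0.694]
contact_force: [0.9, -0.6, -1.6]
opening: 0.271
```

```bash
python3 -c "
from goal import *
rel([.5202,-.2959,.180],69.5)"
```

```text
17.4 p [ 0.5181 -0.2965  0.2175] x [-0.0058  0.0043 -1.    ] psi 69.48917234978042 F [ 0.8564 -0.5746 -1.5697] T [ 0.0085  0.0392 -0.0135] op 0.2705145189746334 q [-0.6895  0.1318  1.7833 -0.0004  1.2337 -1.9022]
travel [0.0375 0.0012 0.002 ] dr [-0.0002 -0.007  -0.002 ]
```

Call:
play_rows --claw '[255,255,255,255,255]' --travel '[[0.012,0.001,0.002],[0.024,0.001,0.002],[0.034,0.001,0.002],[0.034,0.001,0.002],[0.034,0.001,0.002]]' --dr '[[0,-0.007,-0.002],[0,-0.007,-0.002],[0,-0.007,-0.002],[0,-0.007,-0.002],[0,-0.007,-0.002]]'

```text
time: 17.9
eef_pos: [0.5201, -0.2958, 0.1833]
tcp_rot: [0.126, 0.696, -0.126, 0.696]
contact_force: [1.0, -0.0, -1.0]
opening: 0.272
```

```bash
python3 - <<'E'
from goal import *
o=snap(14)
rel([.5202,-.2959,.165],69.5)
p=ctrl.get_state()["eef_pos"]
for n in o: print(n,proj(o[n],[p-[0,0,.093],[.5202,-.2959,.073],p-[0,0,.028]]))
crop(o["side"],(335,60,405,165),6,"pics/s14.png",1.6)
crop(o["top"],(390,180,470,260),6,"pics/t14.png",1.6)
E
```

```text
18.0 p [ 0.5206 -0.2963  0.1845] x [ 0.0013 -0.0012 -1.    ] psi 69.50900858380044 F [-0.0466 -0.9888 -1.0509] T [0.0284 0.0135 0.0172] op 0.26900147201579744 q [-0.6866  0.1623  1.8119 -0.0001  1.1656 -1.8997]
travel [ 0.0195  0.0002 -0.0006] dr [0.0002 0.0017 0.0007]
side [[369.5616 125.1886]
 [369.1831 129.592 ]
 [371.3287 109.4609]]
top [[427.0456 215.8251]
 [425.243  216.4923]
 [433.2573 213.9269]]
```

View pics/s14.png

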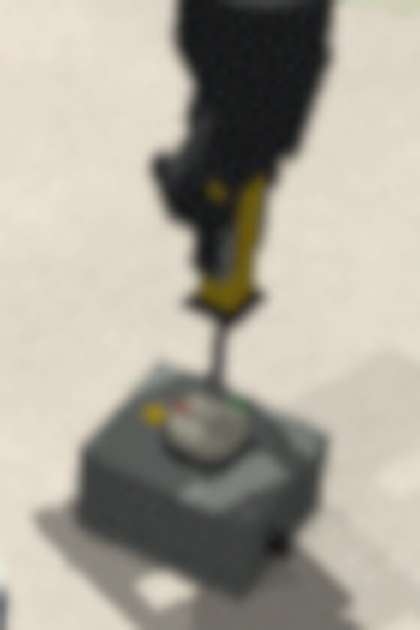

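View pics/t14.png

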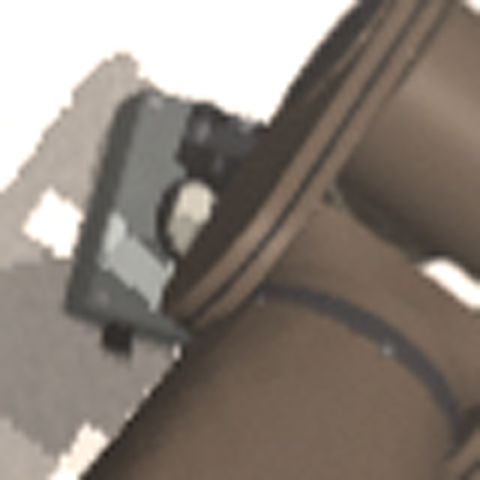

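```bash
python3 - <<'E'
from goal import *
o=load(14);c=o["side"]; p=np.array([.5206,-.2963,.1845]); g=c["img"].astype(int).sum(2)
for v in range(110,128):
    print(v,g[v,362:380], end=" ")
    # predicted u of axis at this row
    zz=np.linspace(.06,.2,200); q=proj(c,np.c_[np.full(200,p[0]),np.full(200,p[1]),zz]); print(np.interp(v,q[::-1,1],q[::-1,0]) )
P,uv=pts(c,np.ones((400,640),bool)); t=(abs(uv[:,0]-371)<4)&(uv[:,1]>112)&(uv[:,1]<126)&(P[:,2]>.08)&(abs(P[:,1]+.296)<.02); print(np.c_[uv[t],P[t]][:40])
E
```

```text
110 [395 390 363 299 215 144 103  93 100 111 121 123 110  96 114 178 261 335] 371.27824184070226
111 [398 393 370 324 270 210 160 124  97  89  98  99  94 113 173 253 326 372] 371.1658546822585
112 [396 394 387 372 347 309 263 207 150 100  82  82 116 178 252 324 369 389] 371.0534698612252
113 [398 397 397 395 388 371 344 298 231 150 101 130 190 258 326 372 390 396] 370.9410873792803
114 [398 399 398 398 398 395 385 353 285 196 162 213 280 334 375 395 399 399] 370.8287072519076
115 [401 401 398 398 398 398 396 368 298 216 212 287 348 379 394 401 403 402] 370.71632946608963
116 [403 403 403 400 401 401 394 364 286 215 244 330 382 396 398 399 401 403] 370.6039540214845
117 [404 406 406 404 404 403 395 357 278 212 264 350 391 400 397 398 399 402] 370.49158091916945
118 [397 403 406 406 406 403 393 353 268 212 274 359 395 401 398 398 399 403] 370.37921016006953
119 [375 386 397 401 404 404 392 352 265 214 279 365 396 399 401 401 399 401] 370.26684174496154
120 [331 347 363 376 385 391 384 340 252 212 283 365 398 402 401 401 401 398] 370.1544756751843
121 [283 294 308 319 335 346 343 302 22
[... 1856 characters left out ...]
  0.5235  -0.2959   0.1047]
 [370.     122.       0.5195  -0.2904   0.1104]
 [371.     122.       0.5169  -0.2942   0.1078]
 [369.     123.       0.5231  -0.2958   0.1007]
 [370.     123.       0.5183  -0.2839   0.1122]
 [371.     123.       0.5167  -0.2954   0.1026]
 [372.     123.       0.5132  -0.2928   0.1057]
 [369.     124.       0.5222  -0.2916   0.1003]
 [370.     124.       0.5184  -0.2873   0.105 ]
 [371.     124.       0.5157  -0.291    0.1025]
 [372.     124.       0.512   -0.2867   0.1071]
 [369.     125.       0.5218  -0.2914   0.0963]
 [370.     125.       0.5187  -0.2919   0.0967]
 [371.     125.       0.516   -0.2959   0.0939]
 [372.     125.       0.5121  -0.2902   0.0998]]
```

Call:
play_rows --claw '[255,255,255,255,255,255,255,255]' --travel '[[0.006,0,0.001],[0.012,0,0.001],[0.016,0,0.001],[0.018,0,0.001],[0.02,0,0.001],[0.022,0,0.001],[0.0235,0,0.001],[0.0235,0,0.001]]' --dr '[[0,0.002,0.001],[0,0.002,0.001],[0,0.002,0.001],[0,0.002,0.001],[0,0.002,0.001],[0,0.002,0.001],[0,0.002,0.001],[0,0.002,0.001]]'

```text
time: 18.8
eef_pos: [0.5215, -0.2966, 0.1608]
tcp_rot: [0.126, 0.696, -0.126, 0.696]
contact_force: [-1.0, -0.2, -2.1]
opening: 0.272
```

```bash
python3 - <<'E'
from goal import *
o=snap(15,("side",))
rel([.5216,-.2964,.159],69.5)
crop(o["side"],(335,60,405,165),6,"pics/s15.png",1.6)
E
```

```text
18.85 p [ 0.5216 -0.2967  0.161 ] x [-0.0002  0.0005 -1.    ] psi 69.50919636419735 F [-0.3165  0.3038 -1.1262] T [ 0.0018 -0.0208 -0.0851] op 0.27025793138849274 q [-0.6862  0.1902  1.8256  0.0003  1.1263 -1.8995]
travel [ 0.002   0.0002 -0.0001] dr [ 0.0002 -0.0004 -0.0004]
```

View pics/s15.png

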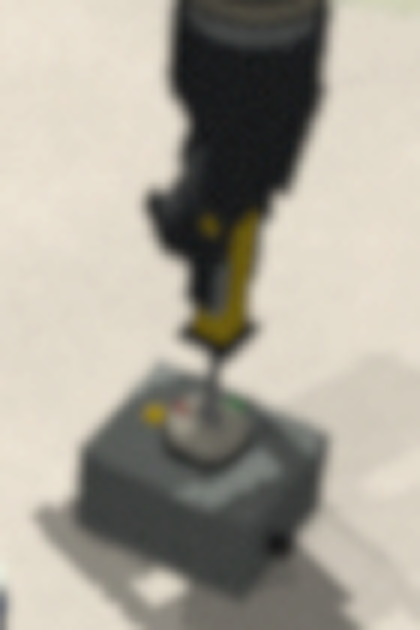

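Call:
play_rows --claw '[255,255,255,255,255,255,255,255,255,255,255,255,255,255,255,255]' --travel '[[0.001,0,0],[0.002,0,0],[0.002,0,0],[0.002,0,0],[0.002,0,0],[0.002,0,0],[0.002,0,-0.0005],[0.002,-0.0005,-0.0005],[0.002,-0.0005,-0.0005],[0.002,-0.0005,-0.001],[0.002,-0.001,-0.001],[0.002,-0.001,-0.001],[0.002,-0.001,-0.001],[0.002,-0.001,-0.0015],[0.002,-0.001,-0.0015],[0.002,-0.001,-0.0015]]' --dr '[[0,0,0],[0.05,0,0],[0.15,0,0],[0.26,0,0],[0.37,0,0],[0.48,0,0],[0.59,0,0],[0.7,0,0],[0.81,0,0],[0.92,0,0],[1.03,0,0],[1.14,0,0],[1.25,0,0],[1.36,0,0],[1.45,0,0],[1.45,0,0]]'

```text
time: 20.45
eef_pos: [0.5201, -0.2969, 0.159]
tcp_rot: [0.556, 0.437, -0.555, 0.437]
contact_force: [0.7, 1.4, -0.8]
opening: 0.27
```

```bash
python3 - <<'E'
from goal import *
o=snap(16)
rel([.5197,-.2973,.159],-25)
crop(o["side"],(335,60,405,165),6,"pics/s16.png",1.6)
crop(o["top"],(390,180,470,260),6,"pics/t16.png",1.6)
E
```

```text
20.55 p [ 0.5201 -0.297   0.159 ] x [ 0.0006  0.0007 -1.    ] psi -13.466951793589523 F [ 0.436  -0.0076 -1.969 ] T [ 0.1727 -0.2968 -0.0047] op 0.27182838209618915 q [-0.6885  0.1896  1.8301  0.001   1.1218 -0.4539]
travel [ 0.     -0.0003  0.0004] dr [ 0.2013 -0.0009 -0.0003]
```

View pics/s16.png

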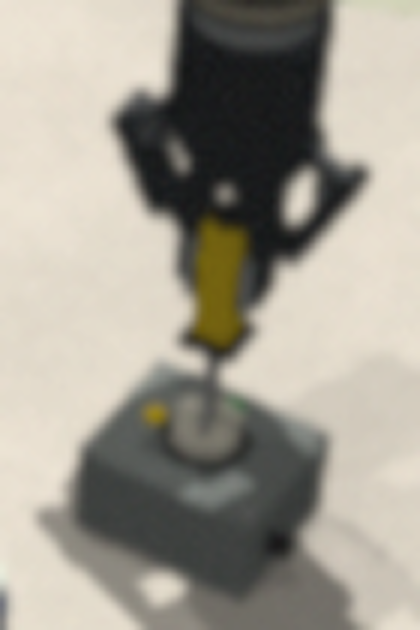

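View pics/t16.png

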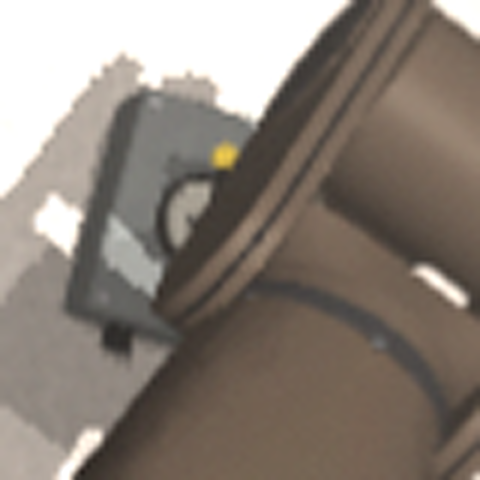

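Call:
play_rows --claw '[255,255,255,255,255]' --travel '[[0,0,0],[0,0,0],[0,0,0],[0,0,0],[0,0,0]]' --dr '[[0.06,0,0],[0.12,0,0],[0.18,0,0],[0.22,0,0],[0.22,0,0]]'

```text
time: 21.05
eef_pos: [0.52, -0.2969, 0.159]
tcp_rot: [0.6, 0.375, -0.599, 0.375]
contact_force: [0.8, 0.4, -1.9]
opening: 0.272
```

```bash
python3 - <<'E'
from goal import *
rel(None,0)
E
```

```text
21.05 p [ 0.52   -0.2969  0.159 ] x [ 0.0003  0.001  -1.    ] psi -25.987435603178128 F [ 0.7528  0.3633 -1.8668] T [ 0.1578 -0.0178  0.0891] op 0.2716930896421225 q [-0.6884  0.1896  1.8302  0.0011  1.1222 -0.2353]
```

Call:
play_rows --claw '[255,255,255,255]' --travel '[[0,0,0],[0,0,0],[0,0,0],[0,0,0]]' --dr '[[0.04,0,0],[0.08,0,0],[0.1,0,0],[0.1,0,0]]'

```text
time: 21.45
eef_pos: [0.52, -0.2968, 0.159]
tcp_rot: [0.618, 0.345, -0.617, 0.344]
contact_force: [0.4, 1.5, -1.1]
opening: 0.271
```

```bash
python3 - <<'E'
from goal import *
rel(None,0)
E
```

```text
21.45 p [ 0.52   -0.2968  0.159 ] x [ 0.0001  0.0012 -1.    ] psi -31.64738862502293 F [ 0.427   1.5203 -1.1062] T [ 0.1302 -0.0871 -0.0273] op 0.27051590131781345 q [-0.6884  0.1895  1.8303  0.0011  1.1224 -0.1365]
```

Call:
play_rows --claw '[255,255,255,255]' --travel '[[0,0,0],[0,0,0],[0,0,0],[0,0,0]]' --dr '[[0.04,0,0],[0.08,0,0],[0.08,0,0],[0.08,0,0]]'

```text
time: 21.85
eef_pos: [0.5199, -0.2968, 0.159]
tcp_rot: [0.631, 0.321, -0.63, 0.32]
contact_force: [0.3, 1.4, -1.0]
opening: 0.275
```

```bash
python3 - <<'E'
from goal import *
o=snap(17)
rel(None,0); print(ctrl.get_state()["joint_efforts"])
crop(o["side"],(340,100,400,160),10,"pics/s17.png",1.8)
crop(o["top"],(390,180,470,260),6,"pics/t17.png",1.8)
E
```

```text
21.95 p [ 0.5199 -0.2967  0.159 ] x [-0.0001  0.0013 -1.    ] psi -36.16807485933333 F [ 0.345   1.7687 -1.5423] T [ 0.2226 -0.0399  0.1119] op 0.27237721816508037 q [-0.6884  0.1895  1.8303  0.001   1.1226 -0.0576]
[ -0.509  -35.6364 -28.1543  -0.1443  -0.1166   0.0941]
```

View pics/s17.png

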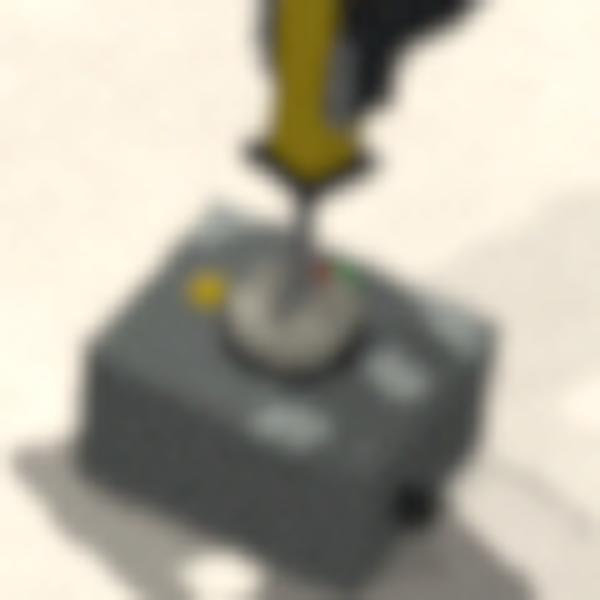

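View pics/t17.png

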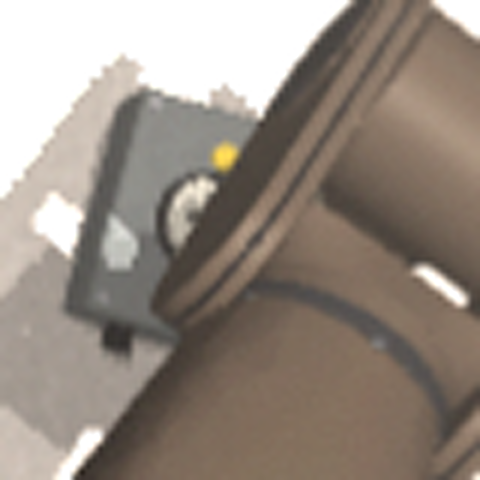

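```bash
python3 - <<'E'
from goal import *
o=load(17);c=o["side"];u0,v0=355,115;sub=c["img"][v0:v0+30,u0:u0+35];big=cv2.resize(sub,None,fx=8,fy=8,interpolation=cv2.INTER_CUBIC)
b=big.astype(int); q=(b[...,0]-b[...,1]>25)&(b[...,0]-b[...,2]>12)&(abs(b[...,0]-b[...,1])>0)
hsv=cv2.cvtColor(big,cv2.COLOR_RGB2HSV).astype(int)
red=((hsv[...,0]<12)|(hsv[...,0]>165))&(hsv[...,1]>60); gr=(hsv[...,0]>45)&(hsv[...,0]<85)&(hsv[...,1]>60)
C=np.array([.5195,-.2956])
for nm,m,z in(("red",red,.073),("green",gr,.06)):
    k,l,st,ce=cv2.connectedComponentsWithStats(m.astype(np.uint8))
    for i in range(1,k):
        if st[i,4]>20:
            w=onz(c,[(ce[i]+.5)/8-.5+[u0,v0]],z)[0]; d=w[:2]-C; print(nm,st[i],w,np.rad2deg(np.arctan2(d[1],d[0])),np.hypot(*d))
E
```

```text
red [132  92  10  14  91] [ 0.5155 -0.3108  0.073 ] -104.71982746033319 0.015708363639777637
```

Call:
play_rows --claw '[255,255,255,255]' --travel '[[0,0,0],[0,0,0],[0,0,0],[0,0,0]]' --dr '[[0.05,0,0],[0.1,0,0],[0.13,0,0],[0.13,0,0]]'

```text
time: 22.35
eef_pos: [0.5198, -0.2967, 0.159]
tcp_rot: [-0.65, -0.279, 0.65, -0.278]
contact_force: [0.3, 0.5, -1.2]
opening: 0.271
```

```bash
python3 - <<'E'
from goal import *
o=snap(18)
rel(None,0); print(ctrl.get_state()["joint_efforts"])
crop(o["side"],(340,100,400,160),10,"pics/s18.png",1.8)
E
```

```text
22.45 p [ 0.5198 -0.2967  0.159 ] x [-0.0005  0.0012 -1.    ] psi -43.543893593568754 F [-1.2477  0.1936 -0.4486] T [0.1989 0.0918 0.3366] op 0.27459707387183724 q [-0.6884  0.1895  1.8303  0.0007  1.123   0.0713]
[ -0.5317 -35.5245 -28.2216   0.0721  -0.235    0.3262]
```

View pics/s18.png

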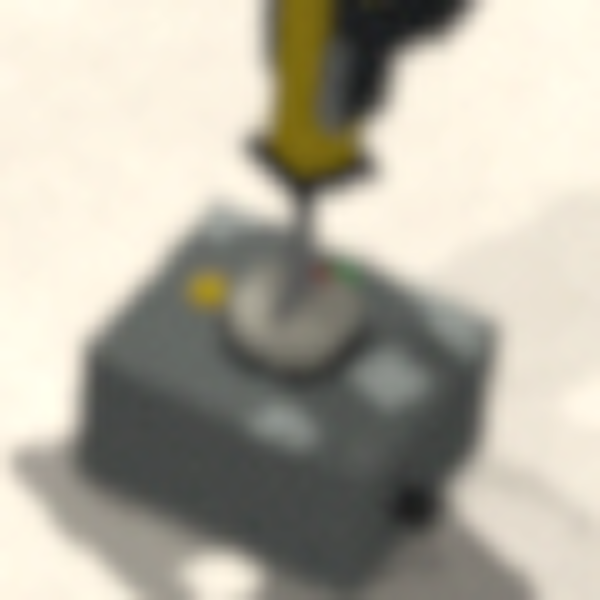

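Call:
play_rows --claw '[255,255,255,255,255,255,255,255,255,255]' --travel '[[0,0,0],[0,0,0],[0,0,0],[0,0,0],[-0.01,0,0],[-0.03,0,0],[-0.06,0,0],[-0.09,0,0],[-0.1,0,0],[-0.1,0,0]]' --dr '[[-0.1,0,0],[-0.2,0,0],[-0.3,0,0],[-0.3,0,0],[-0.3,0,0],[-0.3,0,0],[-0.3,0,0],[-0.3,0,0],[-0.3,0,0],[-0.3,0,0]]'

```text
time: 23.45
eef_pos: [0.5207, -0.2976, 0.2618]
tcp_rot: [0.602, 0.371, -0.6, 0.374]
contact_force: [-0.8, 0.5, -0.9]
opening: 0.274
```

```bash
python3 - <<'E'
from goal import *
o=snap(19)
rel([.5316,.2975,.271],-79); 
crop(o["side"],(335,60,405,165),6,"pics/s19.png",1.8)
crop(o["top"],(390,180,470,260),6,"pics/t19.png",1.8)
E
```

```text
23.55 p [ 0.5193 -0.2965  0.2577] x [-0.002   0.0024 -1.    ] psi -26.387488514543755 F [-0.3918 -0.4848 -1.7073] T [-0.0243  0.0125 -0.0071] op 0.27101209779518964 q [-0.6885  0.1004  1.7432  0.0006  1.3012 -0.2281]
travel [-0.0118 -0.253  -0.5376] dr [0.9183 0.0002 0.0033]
```

View pics/s19.png

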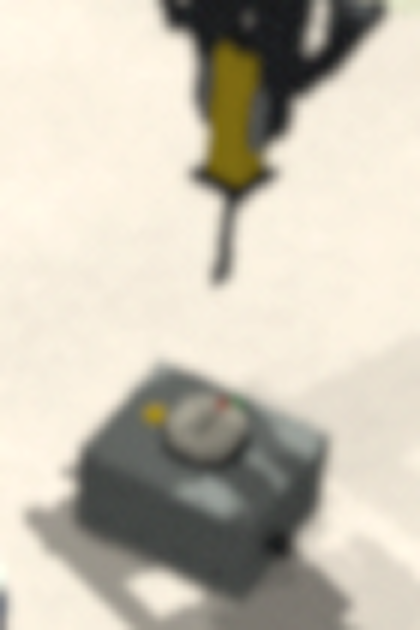

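View pics/t19.png

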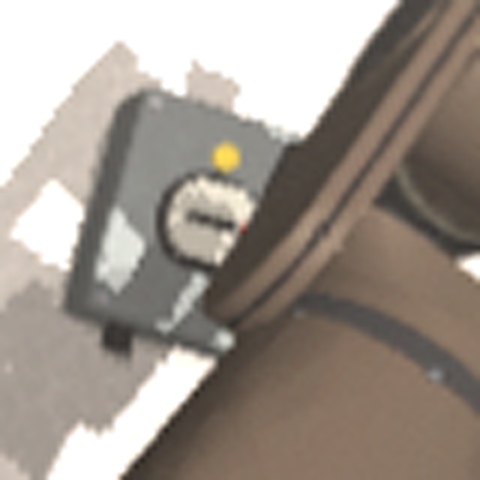

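Call:
play_rows --claw '[255,255,255,255,255,255,255,255,255,255,255,255,255,255,255,255,255,255]' --travel '[[-0.005,-0.005,-0.011],[-0.01,-0.017,-0.036],[-0.012,-0.034,-0.072],[-0.012,-0.051,-0.108],[-0.012,-0.068,-0.144],[-0.012,-0.085,-0.18],[-0.012,-0.102,-0.216],[-0.012,-0.119,-0.252],[-0.012,-0.136,-0.288],[-0.012,-0.152,-0.324],[-0.012,-0.169,-0.36],[-0.012,-0.186,-0.396],[-0.012,-0.203,-0.432],[-0.012,-0.22,-0.468],[-0.012,-0.237,-0.504],[-0.012,-0.248,-0.528],[-0.012,-0.253,-0.538],[-0.012,-0.253,-0.538]]' --dr '[[0.03,0,0],[0.09,0,0],[0.15,0,0],[0.21,0,0],[0.27,0,0],[0.33,0,0],[0.39,0,0],[0.45,0,0],[0.51,0,0],[0.57,0,0],[0.63,0,0],[0.69,0,0],[0.75,0,0],[0.81,0,0],[0.87,0,0],[0.91,0,0.003],[0.918,0,0.003],[0.918,0,0.003]]'

```text
time: 25.35
eef_pos: [0.5309, 0.2985, 0.2689]
tcp_rot: [-0.702, -0.068, 0.705, -0.069]
contact_force: [0.6, -0.2, -1.7]
opening: 0.268
```

```bash
python3 - <<'E'
from goal import *
o=snap(20)
rel([.5318,.2976,.1028],-79)
p=ctrl.get_state()["eef_pos"]
for n in o: print(n,proj(o[n],[p-[0,0,.093],p-[0,0,.028],[.5318,.2968,.075]]))
crop(o["side"],(270,180,370,300),5,"pics/s20.png",2)
crop(o["top"],(390,180,470,260),8,"pics/t20.png",1.6)
crop(o["side"],(340,100,400,160),10,"pics/s20b.png",1.8)
E
```

```text
25.45 p [0.5315 0.2969 0.2698] x [-0.0024 -0.0014 -1.    ] psi -78.97892265797375 F [-0.5499 -0.5005 -0.3284] T [ 0.0076 -0.0019  0.0195] op 0.2712974240585506 q [ 0.3431  0.1162  1.7039 -0.0006  1.3242  1.7217]
travel [ 0.167  -0.0008 -0.0009] dr [ 0.0004  0.0026 -0.0009]
side [[313.0504 264.0025]
 [312.8184 248.5837]
 [313.2729 285.4518]]
top [[204.2009 213.9289]
 [199.0571 211.7877]
 [211.324  216.7764]]
```

View pics/s20.png

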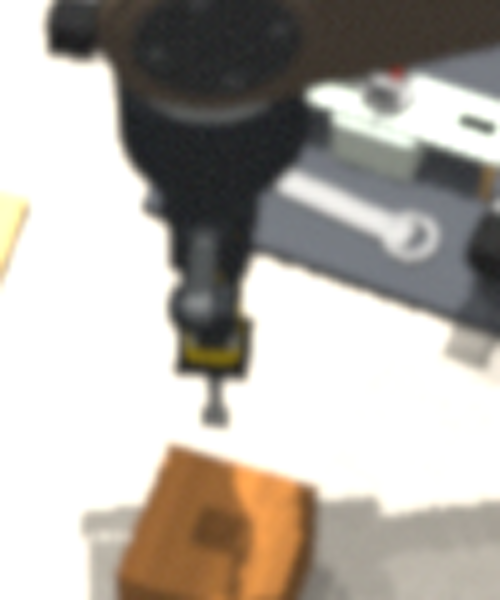

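View pics/t20.png

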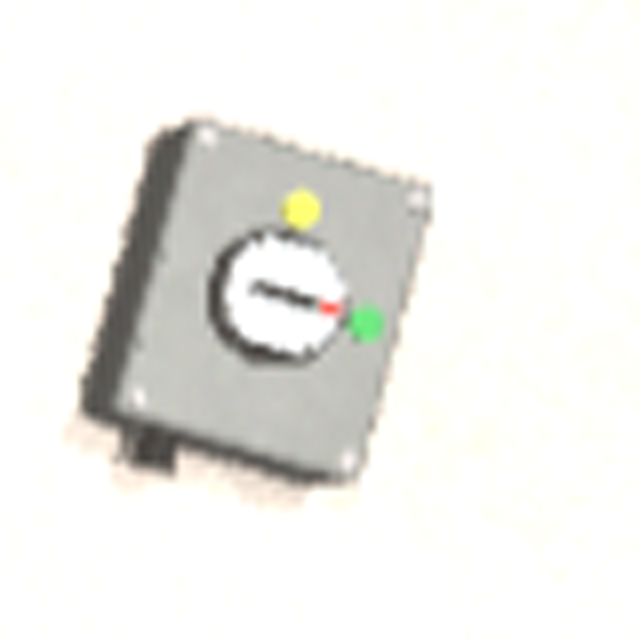

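```bash
python3 - <<'E'
from goal import *
for tag in(0,20):
    c=load(tag)["top"];u0,v0=405,195;sub=c["img"][v0:v0+50,u0:u0+40];big=cv2.resize(sub,None,fx=8,fy=8,interpolation=cv2.INTER_CUBIC)
    hsv=cv2.cvtColor(big,cv2.COLOR_RGB2HSV).astype(int)
    red=((hsv[...,0]<10)|(hsv[...,0]>170))&(hsv[...,1]>90)&(hsv[...,2]>60); v,u=np.nonzero(red); C=np.array([.5205,-.2960])
    w=onz(c,[[(u.mean()+.5)/8-.5+u0,(v.mean()+.5)/8-.5+v0]],.073)[0]; d=w[:2]-C; print(tag,len(u),w,np.rad2deg(np.arctan2(d[1],d[0])))
    cc=(proj(c,[[*C,.073]])[0]-[u0,v0]+.5)*8; V,U=np.mgrid[:big.shape[0],:big.shape[1]]
    dk=(big.max(2)<105)&(np.hypot(U-cc[0],V-cc[1])<38); v,u=np.nonzero(dk); W=onz(c,np.c_[(u+.5)/8-.5+u0,(v+.5)/8-.5+v0],.07)[:,:2]; W=W-W.mean(0); s=np.linalg.svd(W,full_matrices=False); print(len(u),np.rad2deg(np.arctan2(s[2][0][1],s[2][0][0])),s[1])
# driver axis in side view at tag20
c=load(20)["side"]; g=c["img"].astype(int).sum(2)
for v in range(252,268): print(v,g[v,306:322])
E
```

```text
0 330 [ 0.535  -0.3017  0.073 ] -21.35554112062793
1015 159.06347269572024 [0.2085 0.0492]
20 226 [ 0.5156 -0.3107  0.073 ] -108.33008044269943
762 72.03290966222355 [0.1714 0.0341]
252 [101  74  90  92  98  96 102 104 105 104  97  84 103 200 321 404]
253 [110  85  84  81  84  76  72  75  78  78  75  63 113 224 342 415]
254 [191 181 175 165 146 110  75  67  79  99 100  98 142 254 366 424]
255 [310 303 298 291 257 187 120 106 143 184 196 192 216 299 389 428]
256 [401 398 394 386 343 252 165 155 220 288 309 307 318 357 404 426]
257 [436 434 430 421 377 281 188 185 269 360 393 395 398 408 422 428]
258 [440 438 435 426 386 294 203 195 286 385 424 427 428 430 430 432]
259 [437 437 434 425 384 297 206 193 282 381 424 430 433 436 436 434]
260 [436 435 433 415 362 276 196 187 263 359 412 429 434 439 439 439]
261 [437 435 428 396 318 232 172 170 227 316 389 424 438 440 439 440]
262 [437 434 424 380 282 190 161 159 196 278 368 418 436 439 439 437]
263 [437 436 423 376 272 186 162 163 186 264 361 420 439 437 436 437]
264 [435 438 427 384 298 228 208 200 212 278 368 427 442 439 435 437]
265 [435 438 433 406 353 322 304 289 289 325 384 432 443 440 437 438]
266 [432 437 435 426 412 404 392 378 374 383 413 436 444 442 437 439]
267 [417 423 428 433 434 433 430 423 421 422 432 442 443 443 440 439]
```

Call:
play_rows --claw '[255,255,255,255,255,255,255,255,255,255,255]' --travel '[[0.02,-0.001,-0.001],[0.045,-0.001,-0.001],[0.07,-0.001,-0.001],[0.09,-0.001,-0.001],[0.102,-0.001,-0.001],[0.115,-0.001,-0.001],[0.13,-0.001,-0.001],[0.145,-0.001,-0.001],[0.158,-0.001,-0.001],[0.164,-0.001,-0.001],[0.164,-0.001,-0.001]]' --dr '[[0,0.003,0],[0,0.003,0],[0,0.003,0],[0,0.003,0],[0,0.003,0],[0,0.003,0],[0,0.003,0],[0,0.003,0],[0,0.003,0],[0,0.003,0],[0,0.003,0]]'

```text
time: 26.55
eef_pos: [0.5312, 0.2976, 0.1044]
tcp_rot: [-0.703, -0.067, 0.704, -0.068]
contact_force: [-0.7, 0.6, -1.5]
opening: 0.278
```

```bash
python3 - <<'E'
from goal import *
o=snap(21,("side",))
rel([.5318,.2976,.1028],-79)
crop(o["side"],(260,200,370,330),5,"pics/s21.png",1.8)
E
```

```text
26.6 p [0.5318 0.2979 0.1054] x [-0.     -0.0011 -1.    ] psi -78.96626302612349 F [ 0.6422  0.5598 -1.1531] T [ 0.0097 -0.0136 -0.0354] op 0.2776855554772396 q [ 0.3447  0.276   1.8345 -0.0012  1.0316  1.7235]
travel [0.0026 0.0003 0.0001] dr [ 0.0006  0.0002 -0.0011]
```

View pics/s21.png

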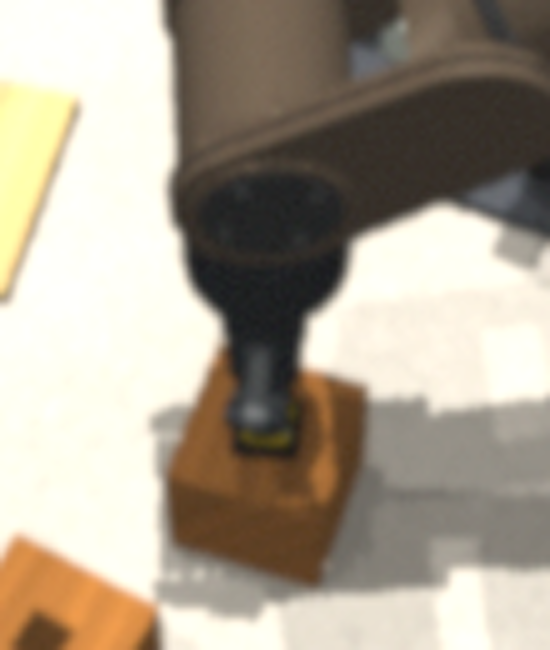

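Call:
play_rows --claw '[255,255,255,200,120,0,0,0]' --travel '[[0.0015,0,0],[0.003,0,0],[0.003,0,0],[0.003,0,0],[0.003,0,0],[0.003,0,0],[0.003,0,0],[0.003,0,0]]' --dr '[[0,0,0],[0,0,0],[0,0,0],[0,0,0],[0,0,0],[0,0,0],[0,0,0],[0,0,0]]'

```text
time: 27.4
eef_pos: [0.5319, 0.2979, 0.1026]
tcp_rot: [0.704, 0.068, -0.704, 0.068]
contact_force: [0.1, -1.0, 0.1]
opening: 0.938
```

Call:
play_rows --claw '[0,0,0,0,0,0,0,0,0,0,0,0,0]' --travel '[[-0.015,0,0],[-0.04,0,0],[-0.08,0,0],[-0.12,0,0],[-0.16,0,0],[-0.18,0.02,0],[-0.2,0.05,0],[-0.2,0.09,0],[-0.2,0.13,0.02],[-0.2,0.17,0.04],[-0.2,0.2,0.05],[-0.2,0.22,0.05],[-0.2,0.22,0.05]]' --dr '[[0,0,0],[0,0,0],[0,0,0],[0,0,0],[0,0,0],[0,0,0],[0,0,0],[0,0,0],[0,0,0],[0,0,0],[0,0,0],[0,0,0],[0,0,0]]'

```text
time: 28.7
eef_pos: [0.5251, 0.0705, 0.3044]
tcp_rot: [0.705, 0.066, -0.703, 0.067]
contact_force: [-0.0, 0.9, 0.6]
opening: 1.0
```

```bash
python3 - <<'E'
from lev import *
from goal import *
o=snap(22)
rel(None,0)
for n in o:
    cv2.imwrite(f"pics/{n}22.png",np.clip(o[n]["img"].astype(float)*1.5,0,255).astype(np.uint8)[:,:,::-1])
    n_,m,d,a,Q=lever(o[n]);print(n,n_,m,d,a,Q[:5].mean(0),Q[-5:].mean(0),Q[:,:2].max(0))
crop(o["side"],(260,190,370,330),5,"pics/s22c.png",1.8)
E
```

```text
28.8 p [0.5249 0.0726 0.3039] x [ 0.0016 -0.0005 -1.    ] psi -79.02409165066945 F [-0.5069  0.1992  1.0019] T [0.0205 0.0518 0.0176] op 1.0032428874533523 q [-0.054  -0.0869  1.8478 -0.0004  1.379   1.3254]
side 164 [ 0.5699 -0.0165  0.0783] [-0.9937  0.1093  0.0229] [173.7217   1.3131] [ 0.5938 -0.0155  0.0707] [ 0.5347 -0.0114  0.0844] [ 0.6185 -0.0046]
top 156 [ 0.5678 -0.0187  0.0801] [-0.9927  0.1207  0.0004] [173.0647   0.0205] [ 0.5718 -0.0137  0.0718] [ 0.5545 -0.0187  0.0865] [ 0.6193 -0.0059]
```

View pics/side22.png

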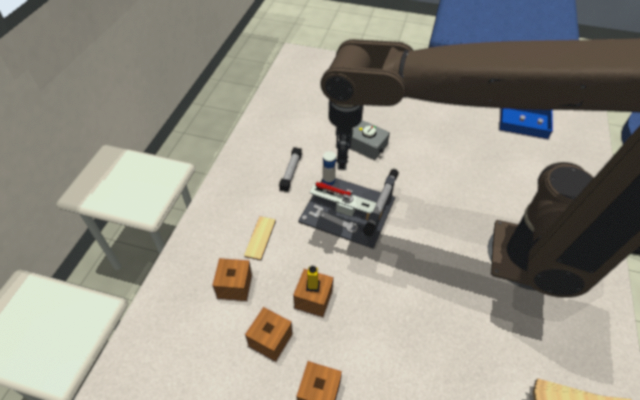

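View pics/top22.png

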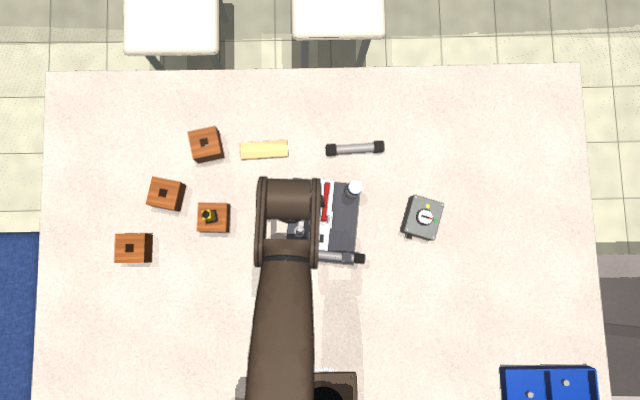

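View pics/s22c.png

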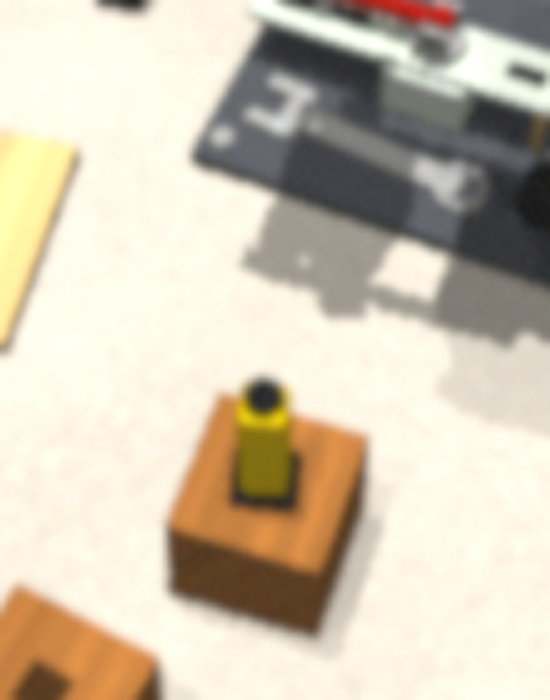

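```bash
python3 -c "
from plant import ctrl
print(ctrl.sign_off())"
```

```text
the job is handed in; nothing more can be done
None
```

The job is done and handed in at 28.8 s: the clamp is snug with its lever folded flat, the selector is at the green dot, and the screwdriver is back in its block. One step did not go as asked.

**Clamp bolt:** On the first sweep the closed fingers partly folded the lever, to about 32° up instead of 46°. I don't know how much of that sweep it spent lowered. I gripped it, raised it back to its upper stop and pushed it the rest of the way round while raised, until it met the hard stop at about 12 N. I then pressed it flat, with up to 22 N in the last press. In the last pictures the lever is level within about 1°. It points 6.3–6.9° clockwise of world x, while the clamp measures about 7.2°. That gap is within my measuring noise, so I count the bolt as snug.

**Selector:** The screwdriver turned it until the torque rose to about 0.33 N m at the stop. The red mark measured -108.3° and the slot -108°, against -107.9° for the green dot. Only the screwdriver was meant to touch the drive box, and I saw no other contact.

**Screwdriver:** It stands upright in its own block, with the collar on the wood. The gripper is open and well clear.

**Other things:** The can, wrench, offcut and tube look unmoved in the last pictures. I did not measure their positions again.

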